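# Load the embossing plate in the turning frame, turn it level and lock it

### The arm

A 7-joint arm with a two-finger parallel gripper is mounted at the origin on the work surface. World frame = base frame: x ahead of the robot, y to its left, z up, the work surface at z = 0. Lengths are in m, angles in rad, forces in N, time in s.
With the tool pointing down it reaches from about 0.4 to 0.85 m from the base axis. Payload 4.5 kg.
Tool frame: the origin (TCP) lies between the finger pads; the fingertips stand arm.tips_ahead ahead of it and the grasp point (between the pads) lies 5 mm behind it (arm.tips_ahead is the distance from the TCP to the fingertips, in m); z points along the fingers, y is the direction in which the jaws open and shut (so a half turn about z gives the same grasp; the last joint's range is limited). The gripper opens to 88 mm and grips with 3 to 60 N. Pads are 18 mm wide; open, the fingers measure 123 mm over their backs; the gripper's body (75 mm by 187 mm) begins 45 mm behind the grasp point.
Start: joints at [-1.175, 0.689, -0.195, 1.565, 0.157, 0.902, -0.215], TCP at [0.221, 0.585, 0.22] pointing down, gripper open.
Joint ranges: [-3.01, 3.01], [-0.46, 2.08], [-1.47, 1.51], [0.13, 2.56], [-1, 4.14], [0.04, 2.09], [-2.66, 2.66]. Speed limits (rad/s): [2.57, 2.57, 3.14, 3.14, 3.14, 3.14, 3.14].

### API

Orientations are given as a rotation vector (axis times angle).
In Python, from plant import arm gives the robot as it stands. The module is installed in compiled form; this text tells all that it offers.
- The arm moves only by the tool carry_out, never from a script. Its argument "plan" is a list of rows, each a list of 4 numbers: the shift along the tool's x, y, z in mm, then the turn about the tool's z in rad. In form: [[tx, ty, tz, roll], ...]. A call has 1 to 12 rows; each row shifts and turns the commanded pose from where the row before left it, along the tool's axes as they then stand; what a row does not reach is not made up. A row lasts 1/10 s, in which the tool goes at most 50 mm and 8.59 degrees, less where a joint would pass 70% of its speed; a pose out of reach is approached as far as the arm can. A call with a gripper value outside its range is refused whole. "grip" is the opening, from 0 (shut) to 1 (fully open), set as the call begins (left out, the last holds). The fingers move at their own pace and stop on an object; "grip_force" is the grip in N (left out, the last holds). Time passes only in rows, so rows that do not move let the fingers close. It gives the time, the measured TCP pose, the force and the opening at its end, in the units of the state.
- arm.state(): the state, without advancing time (a new reading comes with each control period).
- arm.capture(name): name is "scene" or "top"; returns (picture, depth): 420x560x3 uint8, red, green, blue; 420x560 float32, m along the optical axis (not along the pixel's ray), 0 where there is no reading.
- arm.camera_model(name): a dict with "mtx" (3x3 intrinsics, pixels), "extrinsics" (4x4, takes a point from world to camera coordinates). Camera axes: x right, y down, z forward; pixel columns grow to the right and rows downward; lengths in m; the calibration is good to about 2 mm. A picture is of the moment at which its call begins. camera_model takes no time and is no camera call.
- arm.hand_in(): hands the job in, once; it reports no verdict.
The state is a dict: "clock": time; "q": joint angles; "joint_velocities": joint speeds; "joint_efforts": joint torques, N m; "eef_pos": TCP position; "ee_rot": TCP orientation; "ft_force": force on the tool from outside, world axes, zero at the start; "wrist_torque": the same for the moment, N m; "opening": opening from 0.0 (shut) to 1.0 (fully open).
Only numpy, scipy, OpenCV 4.12 (cv2) and the standard library are available. Lean on these libraries where they do the work, as an engineer would, in place of code of your own. Each camera call takes 0.05 s, during which the arm holds its last target.

### The job

Take the long embossing plate out of the rack, slide it down edgewise into the guides of the upright cradle in the turning frame until it is fully home, and let go. Then tip the top of the cradle away from the robot until the plate lies level, and turn the frame's locking knob clockwise until it is fully home. Leave the two short plates in the rack.

Things in the scene. Friction and masses are not known exactly. Their poses are not given: they have to be found in the camera images.
- plate: The long embossing plate: flat aluminium, 150 long (its y axis) x 100 tall (its z axis) x 6 thick (its x axis), about 0.24 kg (0.2 to 0.32). It stands upright on a long edge in one of the rack's three slots, and may lean up to 0.1 rad there. Origin: middle of its lower long edge face. Its top edge is 100 mm above that. Both faces look the same.
- rack: Fixed wooden rack, base 190 (x) x 130 (y) x 12 thick, with three parallel slots at x = -60, 0 and +60 mm. Slots run along the rack's y, are 9 mm wide, and have ribs 8 mm thick whose tops are 48 mm above the table; plates stand on the base, 12 mm above the table. Origin: centre of its underside.
- short_a: A short plate, 105 long x 75 tall x 6 thick, aluminium, upright in another slot of the rack. To be left there. Origin: middle of its lower edge face.
- short_b: A second short plate, same size as short_a, in the remaining slot. To be left there. Origin: middle of its lower edge face.
- frame: Fixed turning frame: base board 140 (x) x 290 (y) x 12 thick; posts 44 x 18 mm at y = -104 and +104 mm carry the cradle on a level axis along the frame's y, through x = 0, 90 mm above the table. The +y post is 140 mm high; the -y one bears the bolt housing (top 150 mm high, out to y = -140) and the knob. Its x axis points away from the robot. Origin: centre of its underside.
- seat (a point): Point on the cradle, turning with it, where the middle of the plate's lower edge face rests when home: 48 mm from the cradle's axis, below it when upright; a home plate's top edge is 52 mm beyond the axis. Axes of the cradle: y along the turning axis, z up the guides to their open end, x normal to the plate.
- cradle (a joint): Angle of the cradle: 0 upright with its open end up, grows as the top tips away from the robot (to the frame's +x), 1.571 = level. Starts at -0.15 to 0.15; stops at -0.35 and 1.95. It stays where it is left and takes about 0.22 N m (some 5 N at the plate's edge) to move, either way. Well past level the plate may slide out.
- knob_grip (a point): Grip point of the locking knob, on its vertical axis, 122 mm from the frame's centre towards its -y, 178 mm above the table. The knob is a black upright bar 64 long x 14 wide, from 158 to 192 mm above the table, on a 40 mm disc. The bar lies along this point's x axis, which turns with the knob.
- knob (a joint): Angle of the knob, growing clockwise seen from above: starts at 0 to 0.4, stop at 2.7 (more than one grasp's turn); about 0.07 N m. It drives a 9 mm steel bolt down, 4.1 mm per rad, into the brass drum at the cradle's end. The bolt meets the drum at about 0.6 rad and goes on only with the cradle level to about 0.1 rad, when the drum's 15 mm notch is on top; else it stalls before 1 rad.
- mouth (a point): Point on the cradle, middle of the open end of its guides, 73 mm from the seat; axes as the seat. The two guides are channels 9 mm wide for the 6 mm plate, with 1.5 mm play at each end of it; they cover its last 10 to 12 mm, its middle stays bare. A flared lead-in reaches 11 mm beyond this point and takes up errors of about 3 mm. A 6 mm bar joins the guides below the seat.
Things that resemble listed ones, but are neither listed nor needed, are in the scene too. Leave any green look-alike of the plate alone.

How it is judged:
On the way, in this order (a step that is already met when the one before it is completed fails the run):
1. the long plate is fully home in the guides of the upright cradle (z of plate in the frame of seat between -0.004 and 0.005 m and y of plate in the frame of seat between -0.006 and 0.006 m and x of plate in the frame of seat between -0.005 and 0.005 m and angle between the z axis of plate and the z axis of seat, either way round below 0.1 rad and value of joint cradle below 0.5 rad and contact force between plate and the fingers below 0.1 N), for 0.2 s.
2. the cradle is turned level, the plate still home and the knob not yet locked (z of plate in the frame of seat between -0.004 and 0.005 m and y of plate in the frame of seat between -0.006 and 0.006 m and x of plate in the frame of seat between -0.005 and 0.005 m and angle between the z axis of plate and the z axis of seat, either way round below 0.1 rad and value of joint cradle between 1.431 and 1.711 rad and value of joint knob below 1.2 rad), for 0.2 s.
3. the knob is turned clockwise to its stop (value of joint knob above 2.4 rad and value of joint cradle between 1.431 and 1.711 rad), for 0.2 s.
At the end, for the whole second after the job is handed in: The long plate is home in the guides (within 5 mm of the seat, 6 mm along the axis, 0.1 rad), the cradle is level within 0.14 rad (8 degrees), the knob is locked (beyond 2.4 of 2.7 rad), and all is at rest; the short plates were left in the rack (all of step 3 and z of plate in the frame of seat between -0.004 and 0.005 m and y of plate in the frame of seat between -0.006 and 0.006 m and x of plate in the frame of seat between -0.005 and 0.005 m and angle between the z axis of plate and the z axis of seat, either way round below 0.1 rad and linear speed of plate below 0.02 m/s and velocity of joint cradle below 0.1 rad/s); the robot touches nothing.
It fails at once if a short plate is knocked or taken from its place in the rack (distance of any of short_a, short_b from where it was at the start of the episode above 0.03 m).
It also fails if it takes over 72 s, if anything falls off the work surface, if the arm or the gripper's body presses on something with over 40 N, if the wrist force passes 120 N, or if a joint passes its speed limit or range.

## Working session

There is one attempt and no reset: what is moved stays moved. The work goes in short steps, Python scripts to look and compute and a tool call to move; the robot and the scene stay as the last step left them, time stands still between calls to the robot, and variables do not carry over. Pictures are saved under pics/ and viewed, and the job is handed in when it is done.

Besides the shell and the picture viewer there is one more tool, called after "Request:" as a command line: name --pt "numbers of a row" for each row, then --argument value for the rest. carry_out: Moves the arm, as the interface text tells. Its arguments: {"type":"object","properties":{"plan":{"type":"array","items":{"type":"array","items":{"type":"number"}}},"grip":{"type":"number"},"grip_force":{"type":"number"}},"required":["plan"]}

```bash
ls; mkdir -p pics; python3 - <<'E'
from plant import arm
import cv2,numpy as np
print(arm.state()); print(arm.tips_ahead)
for n in("scene","top"):
    p,d=arm.capture(n); cv2.imwrite(f"pics/{n}0.png",p[:,:,::-1]); np.save(f"{n}0.npy",d)
    print(n,arm.camera_model(n))
E
```

```text
pics
{'clock': 0.0, 'q': array([-1.17518773,  0.68995666, -0.1945204 ,  1.56631234,  0.15732462,
        0.90250843, -0.21506721]), 'joint_velocities': array([-0.00044408,  0.00019774, -0.00107541,  0.00055327, -0.00033917,
       -0.00053446, -0.00168113]), 'joint_efforts': array([-7.01095723e-04, -5.27562296e+01, -1.26715221e+00, -1.53430027e+01,
       -5.26879414e-02,  6.78879151e-03,  1.77745133e-04]), 'eef_pos': array([0.22105054, 0.58390893, 0.21913573]), 'ee_rot': array([-5.64994723e-01, -3.09019022e+00,  2.79845676e-03]), 'ft_force': array([-0.37493605,  0.41037983, -0.70230886]), 'wrist_torque': array([ 0.0274036 , -0.01570976,  0.03370964]), 'opening': 1.001411391298051}
0.014
scene {'mtx': array([[444.46182685,   0.        , 284.07605655],
       [  0.        , 444.46182685, 211.00799055],
       [  0.        ,   0.        ,   1.        ]]), 'extrinsics': array([[-0.1160488 ,  0.99322427,  0.00618234, -0.13849167],
       [ 0.63301102,  0.07875497, -0.77012642, -0.18023502],
       [-0.76539515, -0.08545876, -0.63786133,  1.72209572],
       [ 0.        ,  0.        ,  0.        ,  1.        ]])}
top {'mtx': array([[542.51096502,   0.        , 284.61981833],
       [  0.        , 542.51096502, 211.48487381],
       [  0.        ,   0.        ,   1.        ]]), 'extrinsics': array([[ 0.00696304, -0.99987791, -0.01398839,  0.18210271],
       [-0.98915511, -0.00483469, -0.14679506,  0.46979504],
       [ 0.14670951,  0.01485882, -0.98906801,  1.42882651],
       [ 0.        ,  0.        ,  0.        ,  1.        ]])}
```

View pics/scene0.png

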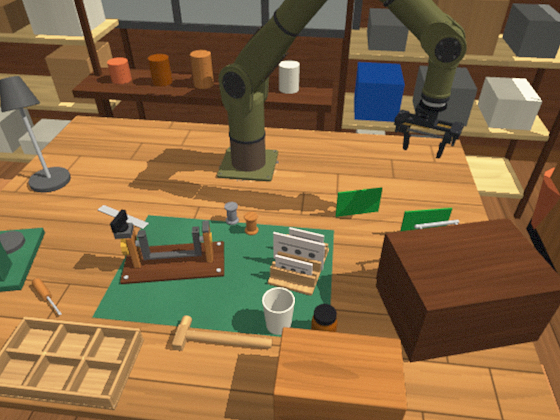

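View pics/top0.png

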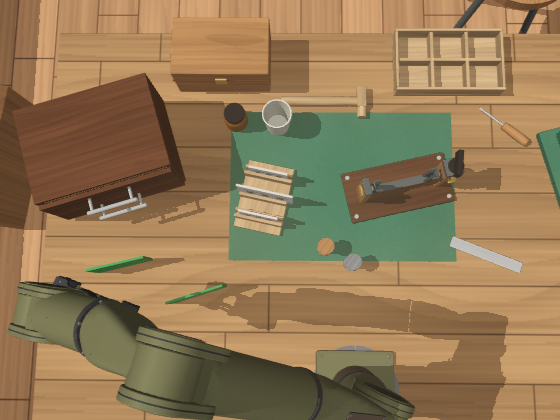

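```bash
cat > h.py <<'E'
import numpy as np,cv2
from plant import arm
def world(n,d):
    m=arm.camera_model(n);K=m["mtx"];E=m["extrinsics"]
    v,u=np.indices(d.shape)
    P=np.stack([(u-K[0,2])/K[0,0]*d,(v-K[1,2])/K[1,1]*d,d],-1)
    W=(P-E[:3,3])@E[:3,:3]
    W[d==0]=np.nan
    return W
def proj(n,p):
    m=arm.camera_model(n);q=m["extrinsics"][:3,:3]@np.asarray(p,float).T+m["extrinsics"][:3,3:4] if np.ndim(p)>1 else None
    q=m["mtx"]@q; return (q[:2]/q[2]).T
def crop(n,p,x0,y0,x1,y1,k,out):
    c=cv2.resize(p[y0:y1,x0:x1,::-1],None,fx=k,fy=k,interpolation=cv2.INTER_CUBIC); cv2.imwrite(out,c)
E
python3 - <<'E'
from h import *
a=cv2.imread("pics/top0.png")[:,:,::-1]; s=cv2.imread("pics/scene0.png")[:,:,::-1]
t=a[140:250,225:480]; 
top=cv2.resize(t[:,:,::-1],None,fx=3,fy=3,interpolation=cv2.INTER_CUBIC)
cv2.imwrite("pics/top_c.png",top)
crop("s",s,95,195,345,305,3,"pics/scene_c.png")
W=world("top",np.load("top0.npy")); W2=world("scene",np.load("scene0.npy"))
# rack region
def rows(W,x0,x1,y0,y1,zmin,zmax):
    m=(W[...,0]>x0)&(W[...,0]<x1)&(W[...,1]>y0)&(W[...,1]<y1)&(W[...,2]>zmin)&(W[...,2]<zmax);return m
print("rack",W[198,264],W[194,264],W[170,270],W[214,258],"frame",W[187,398])
for (u,v) in [(344,175),(441,155),(454,198),(357,220)]: print(W[v,u])
print(np.nanmedian(W[230:250,240:440,2]))
E
```

```text
rack [0.50220117 0.2400682  0.05435328] [0.50930943 0.23908422 0.07514446] [0.57122688 0.22337765 0.08814188] [0.45394456 0.2533177  0.08859023] frame [ 0.53551655 -0.12016541  0.04502252]
[0.57479715 0.02173728 0.01364487]
[ 0.63164189 -0.24645945  0.01692595]
[ 0.5114968  -0.27836136  0.01440723]
[ 0.45007334 -0.01309439  0.00918818]
0.002900805543648571
```

View pics/top_c.png

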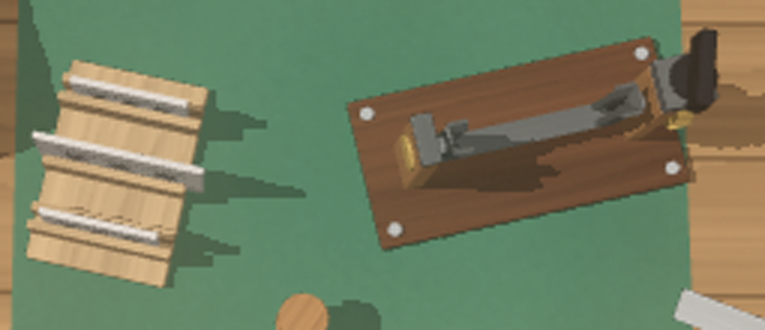

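View pics/scene_c.png

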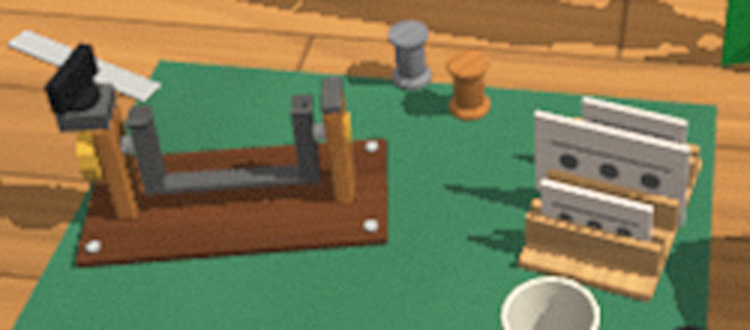

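```bash
python3 - <<'E'
from h import *
Wt=world("top",np.load("top0.npy")); Ws=world("scene",np.load("scene0.npy"))
for n,W in(("top",Wt),("scene",Ws)):
    print(n,"mat z",np.nanmedian(W[(W[...,0]>.4)&(W[...,0]<.44)&(W[...,1]>0)&(W[...,1]<.15)][:,2]))
    # plate pts
    m=(W[...,0]>.44)&(W[...,0]<.58)&(W[...,1]>.13)&(W[...,1]<.34)&(W[...,2]>.092)&(W[...,2]<.13)
    P=W[m]; print("plate pts",len(P)); 
    c=P.mean(0); u,s,vt=np.linalg.svd(P-c); print(c,vt.round(4).tolist(),s/np.sqrt(len(P)))
    for q in (0,2,98,100): print(q,np.percentile((P-c)@vt[0],q),np.percentile(P[:,2],q))
    # shorts
    # frame: board top
    m=(W[...,0]>.42)&(W[...,0]<.68)&(W[...,1]>-.33)&(W[...,1]<.08)&(W[...,2]>.008)&(W[...,2]<.018)
    r=cv2.minAreaRect(W[m][:,:2].astype(np.float32)*1000); print("board",m.sum(),r)
    for lo,hi in((.125,.138),(.138,.147),(.147,.156),(.18,.2)):
        m=(W[...,0]>.42)&(W[...,0]<.68)&(W[...,1]>-.33)&(W[...,1]<.08)&(W[...,2]>lo)&(W[...,2]<hi)
        Q=W[m]
        if len(Q)>4: print(lo,len(Q),Q.mean(0),cv2.minAreaRect(Q[:,:2].astype(np.float32)*1000))
# screws rays
m=arm.camera_model("top");K=m["mtx"];E=m["extrinsics"];C=-E[:3,:3].T@E[:3,3]
pts=[]
for u,v in [(438.3,157.7),(347.3,177.7),(356.7,216.7),(449,196)]:
    r=E[:3,:3].T@np.linalg.inv(K)@[u,v,1]; t=(.014-C[2])/r[2]; pts.append((C+t*r)[:2])
pts=np.array(pts);print(pts,pts.mean(0)); 
for a,b in((0,1),(3,2)): print(np.linalg.norm(pts[a]-pts[b]),np.arctan2(*(pts[b]-pts[a])[::-1]))
E
```

```text
top mat z 0.0028187071888260014
plate pts 238
[0.51153886 0.23814762 0.10809073] [[-0.2141, -0.9768, 0.0055], [0.9759, -0.2142, -0.0421], [0.0423, -0.0037, 0.9991]] [0.042148   0.01745419 0.0083551 ]
0 -0.07360555547171271 0.09202213799670363
2 -0.07042648409563187 0.09222464518666393
98 0.07222192638597222 0.11878193422317526
100 0.07479622316562332 0.1240260460258509
board 3891 ((550.4705200195312, -123.2991943359375), (405.8472595214844, 258.05975341796875), 89.75891876220703)
0.125 139 [ 0.54110761 -0.12784725  0.12998465] ((541.0032958984375, -126.20614624023438), (43.93995666503906, 229.8956756591797), 11.697236061096191)
0.138 143 [ 0.5281155  -0.06854192  0.1422235 ] ((542.8126220703125, -128.16632080078125), (44.028621673583984, 234.9646759033203), 12.987937927246094)
0.147 102 [ 0.563594   -0.21804234  0.15130782] ((546.4032592773438, -138.59866333007812), (43.32726287841797, 251.00291442871094), 12.523919105529785)
0.18 182 [ 0.56819175 -0.24133034  0.19206059] ((568.3010864257812, -242.73837280273438), (15.868132591247559, 64.1949462890625), 83.61442565917969)
scene mat z
[... 584 characters left out ...]
51.65187072753906), 12.653773307800293)
0.138 106 [ 0.55541531 -0.13964939  0.14160193] ((546.9860229492188, -136.33120727539062), (48.69915771484375, 251.8379669189453), 13.458159446716309)
0.147 85 [ 0.57606567 -0.22683919  0.15047893] ((575.4339599609375, -227.10462951660156), (32.715946197509766, 59.50834655761719), 65.94512939453125)
0.18 133 [ 0.57469972 -0.23929456  0.18821665] ((572.5027465820312, -241.32757568359375), (15.46020793914795, 66.40982055664062), 83.88786315917969)
[[ 0.62468782 -0.23955522]
 [ 0.56714012  0.01273959]
 [ 0.45852258 -0.0118161 ]
 [ 0.51706947 -0.26505411]] [ 0.541855   -0.12592146]
0.2587748250108033 1.7950566084410102
0.2599177323124932 1.7979976331763972
```

```bash
python3 - <<'E'
from h import *
Wt=world("top",np.load("top0.npy")); Ws=world("scene",np.load("scene0.npy"))
yaw=.2245; c,s=np.cos(yaw),np.sin(yaw);R=np.array([[c,-s,0],[s,c,0],[0,0,1]])
for n,W,o in(("top",Wt,[.5419,-.1259,.0]),("scene",Ws,[.5451,-.1219,0])):
    F=((W.reshape(-1,3)-o)@R)*1000
    x,y,z=F.T
    print(n)
    def show(name,m):
        Q=F[m]; 
        if len(Q): print(name,len(Q),np.median(Q,0).round(1),np.percentile(Q[:,0],[5,25,75,95]).round(1),np.percentile(Q[:,1],[5,95]).round(1))
    for z0 in range(25,65,8): show(f"bar{z0}",(abs(y)<55)&(abs(x)<30)&(z>z0)&(z<z0+8))
    for sg in(1,-1):
      for z0 in range(40,140,10): show(f"guide{sg}@{z0}",(sg*y>55)&(sg*y<92)&(abs(x)<35)&(z>z0)&(z<z0+10))
    show("postL",(y>92)&(y<116)&(abs(x)<40)&(z>132)&(z<146))
    show("house",(y<-92)&(y>-145)&(abs(x)<40)&(z>144)&(z<156))
    k=(y<-92)&(y>-150)&(abs(x)<50)&(z>180)&(z<200); show("knob",k)
    print(cv2.minAreaRect(F[k][:,:2].astype(np.float32)))
E
```

```text
top
bar33 58 [ 2.6  0.6 39.9] [-5.5 -2.2  9.1 13.7] [-45.3  47.2]
bar41 251 [ 4.3 -0.3 44.4] [-6.  -1.2 10.1 14.3] [-50.4  47.2]
bar49 17 [  3.7 -13.5  49.7] [-3.5  0.2 12.  13.5] [-47.3  33.6]
guide1@40 13 [-4.3 59.5 43.5] [-6.5 -6.2  7.4 11. ] [56.  74.6]
guide1@50 1 [-7.3 70.6 58.3] [-7.3 -7.3 -7.3 -7.3] [70.6 70.6]
guide1@60 1 [-7.4 74.1 63.2] [-7.4 -7.4 -7.4 -7.4] [74.1 74.1]
guide1@70 3 [-7.7 79.7 76.1] [-9.  -8.5 -7.7 -7.6] [68.5 83.8]
guide1@80 3 [-5.6 84.1 82.8] [-9.6 -7.8  3.5 10.9] [83.  84.4]
guide1@90 14 [ 3.4 84.3 96.4] [-7.  -3.3  5.5  8.1] [68.4 87.9]
guide1@100 11 [1.00e-01 8.41e+01 1.04e+02] [-10.8  -5.2   5.    9.4] [75.8 86.8]
guide1@110 13 [  1.6  74.2 117.9] [-8.4 -6.2  4.6  6.2] [66.7 84.7]
guide1@120 46 [ -5.3  77.5 125.4] [-14.6 -10.4   6.4  11.4] [67.  84.4]
guide1@130 12 [  7.9  80.7 131.7] [-9.   4.8  9.8 10.2] [68.6 86.4]
guide-1@40 37 [  5.7 -62.9  44.1] [-7.2  1.9  8.5 14.3] [-79.  -56.4]
guide-1@50 15 [ -1.8 -64.5  53.3] [-8.  -4.7  7.1  9.7] [-84.  -59.9]
guide-1@60 11 [  3.3 -69.2  63.3] [-7.8 -5.4  7.1 10.7] [-75.9 -62.5]
guide-1@70 11 [  6.  -67.9 
[... 1806 characters left out ...]
.7] [-81.3 -64.6]
guide-1@80 32 [  7.8 -74.3  84.2] [-2.3  5.  10.1 11.5] [-87.8 -65.4]
guide-1@90 34 [  5.6 -75.8  95.8] [-7.   1.6  9.4 10.8] [-90.4 -64.7]
guide-1@100 24 [  7.5 -71.5 105.1] [-7.6  5.7  9.3 10.3] [-81.5 -65. ]
guide-1@110 39 [ -2.7 -72.  114. ] [-13.8 -11.3   6.8   9. ] [-79.7 -64.6]
guide-1@120 38 [ -0.4 -76.5 122.9] [-16.5 -12.5   7.3  10.3] [-84.5 -64.9]
postL 76 [  2.  103.2 138.6] [-20.3 -10.6  15.4  21.8] [ 96.8 111.2]
house 109 [  12.3 -106.4  148.8] [-20.3  -0.5  18.3  20.9] [-129.4  -96.4]
knob 133 [   3.7 -120.9  189.1] [-25.7 -11.5  18.7  29.3] [-134.1 -108.8]
((0.1283111572265625, -122.53097534179688), (15.460208892822266, 66.40982055664062), 71.02497863769531)
```

```bash
python3 - <<'E'
from h import *
from scipy.spatial.transform import Rotation as Ro
Wt=world("top",np.load("top0.npy")); Ws=world("scene",np.load("scene0.npy"))
yaw=-.214; c,s=np.cos(yaw),np.sin(yaw);R=np.array([[c,-s,0],[s,c,0],[0,0,1]])
for n,W in(("top",Wt),("scene",Ws)):
    m=(W[...,0]>.38)&(W[...,0]<.66)&(W[...,1]>.13)&(W[...,1]<.34)&(W[...,2]>.009)&(W[...,2]<.056)
    F=(W[m])@R*1000
    b=F[:,2]<20
    print(n,"all x",np.percentile(F[:,0],[0,.5,99.5,100]).round(1),"y",np.percentile(F[:,1],[0,1,99,100]).round(1), cv2.minAreaRect(W[m][:,:2].astype(np.float32)*1000))
    rb=(F[:,2]>42)
    h,e=np.histogram(F[rb][:,0],bins=np.arange(380,640,2)); print([(int(a),int(k)) for a,k in zip(e,h) if k])
print(Ro.from_rotvec(arm.state()["ee_rot"]).as_matrix().round(3))
p=np.array([.513,.239,0])@R;print("plate top in rack axes",p*1000)
E
```

```text
top all x [313.9 347.3 580.3 607.6] y [218.2 264.  418.6 460.4] ((519.7853393554688, 233.96339416503906), (205.07545471191406, 279.82977294921875), 88.42311096191406)
[(380, 43), (382, 35), (384, 20), (386, 17), (388, 1), (392, 4), (394, 6), (396, 12), (398, 35), (400, 31), (402, 3), (436, 43), (438, 35), (440, 33), (442, 38), (444, 17), (446, 34), (448, 1), (494, 4), (496, 44), (498, 30), (500, 36), (502, 35), (504, 24), (506, 23), (508, 1), (512, 2), (514, 7), (516, 4), (518, 4), (520, 18), (522, 6)]
scene all x [355.6 377.7 545.7 547.9] y [269.5 272.9 415.8 419.3] ((519.302734375, 239.88815307617188), (149.10223388671875, 191.46971130371094), 82.0471420288086)
[(380, 3), (382, 2), (384, 1), (386, 3), (388, 1), (396, 2), (398, 2), (400, 1), (402, 1), (446, 2), (448, 7), (450, 51), (452, 65), (454, 22), (456, 31), (458, 27), (460, 23), (462, 39), (464, 5), (494, 1), (496, 4), (498, 4), (500, 4), (502, 4), (504, 9), (506, 4), (508, 11), (510, 43), (512, 42), (514, 27), (516, 24), (518, 42), (520, 25), (522, 33), (524, 9)]
[[-0.935  0.354 -0.   ]
 [ 0.354  0.935 -0.002]
 [-0.    -0.002 -1.   ]]
plate top in rack axes [450.5415743  342.49421868   0.        ]
```

```bash
cat >> h.py <<'E'
from scipy.spatial.transform import Rotation as Ro
def yaw_now():
    R=Ro.from_rotvec(arm.state()["ee_rot"]).as_matrix(); return np.arctan2(R[1,1],R[0,1])
def plan(tgt,ydeg,n,start=None,y0=None):
    """linear path to tgt (world m), tool-y heading ydeg; assumes tool straight down"""
    st=arm.state(); p=np.array(st["eef_pos"] if start is None else start); a0=yaw_now() if y0 is None else np.radians(y0)
    d=(np.array(tgt)-p)/n*1000; da=np.radians(ydeg)-a0; rows=[]
    for i in range(n):
        a=a0+da*i/n; Y=np.array([np.cos(a),np.sin(a),0]); Z=np.array([0,0,-1.]); X=np.cross(Y,Z)
        rows.append([round(d@X,1),round(d@Y,1),round(d@Z,1),round(-da/n,4)])
    print(rows)
def st():
    s=arm.state(); print("t",round(s["clock"],2),"p",(s["eef_pos"]*1000).round(1),"yaw",np.degrees(yaw_now()).round(2),"rv",s["ee_rot"].round(3),"q",s["q"].round(2),"F",s["ft_force"].round(1),"M",s["wrist_torque"].round(2),"op",round(s["opening"],3))
E
python3 -c "
from h import *
st();plan([.5127,.2386,.21],-12.3,11)"
```

```text
t 0.1 p [221.1 583.9 219.2] yaw 69.27 rv [-5.65e-01 -3.09e+00  3.00e-03] q [-1.18  0.69 -0.19  1.57  0.16  0.9  -0.22] F [ 1.1  0.  -0.7] M [-0.01  0.02 -0.  ] op 1.004
[[np.float64(-35.9), np.float64(-20.0), np.float64(0.8), np.float64(0.1294)], [np.float64(-38.2), np.float64(-15.2), np.float64(0.8), np.float64(0.1294)], [np.float64(-39.8), np.float64(-10.1), np.float64(0.8), np.float64(0.1294)], [np.float64(-40.8), np.float64(-4.9), np.float64(0.8), np.float64(0.1294)], [np.float64(-41.1), np.float64(0.4), np.float64(0.8), np.float64(0.1294)], [np.float64(-40.7), np.float64(5.7), np.float64(0.8), np.float64(0.1294)], [np.float64(-39.6), np.float64(10.9), np.float64(0.8), np.float64(0.1294)], [np.float64(-37.9), np.float64(15.9), np.float64(0.8), np.float64(0.1294)], [np.float64(-35.5), np.float64(20.7), np.float64(0.8), np.float64(0.1294)], [np.float64(-32.5), np.float64(25.1), np.float64(0.8), np.float64(0.1294)], [np.float64(-29.0), np.float64(29.1), np.float64(0.8), np.float64(0.1294)]]
```

Request:
carry_out --pt "-36 -20 1 0.13" --pt "-38 -15 1 0.13" --pt "-40 -10 1 0.13" --pt "-41 -5 1 0.13" --pt "-41 0 1 0.13" --pt "-41 6 1 0.13" --pt "-40 11 1 0.13" --pt "-38 16 1 0.13" --pt "-35 21 1 0.13" --pt "-32 25 0 0.13" --pt "-29 29 0 0.12" --pt "0 0 0 0" --grip 0.45

```text
clock: 1.3
eef_pos: [0.5167, 0.2318, 0.211]
ee_rot: [2.451, 1.956, -0.0]
ft_force: [-0.3, -0.7, 0.2]
opening: 0.451
```

```bash
python3 -c "
from h import *
st();plan([.5127,.2386,.12],-12.3,3)
for n in ('scene','top'):
    p,d=arm.capture(n); cv2.imwrite(f'pics/{n}1.png',p[:,:,::-1]); np.save(f'{n}1.npy',d)
    if n=='scene': crop(n,p,200,120,400,320,3,'pics/s1c.png')
"
```

```text
t 1.3 p [516.7 231.8 211. ] yaw -12.8 rv [ 2.451  1.956 -0.   ] q [-0.61  0.63  0.17  1.77 -0.14  0.76 -0.59] F [-0.3 -0.7  0.2] M [-0.01  0.07 -0.02] op 0.451
[[np.float64(1.9), np.float64(-1.8), np.float64(30.3), np.float64(-0.0029)], [np.float64(1.9), np.float64(-1.8), np.float64(30.3), np.float64(-0.0029)], [np.float64(1.9), np.float64(-1.8), np.float64(30.3), np.float64(-0.0029)]]
```

View pics/s1c.png

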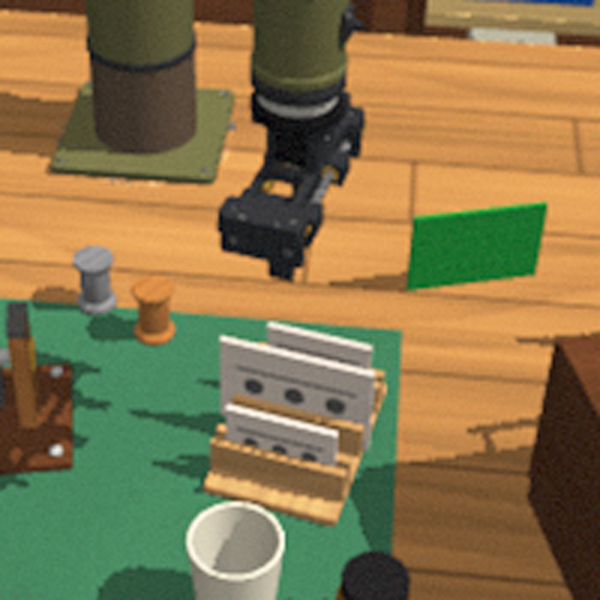

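View pics/top1.png

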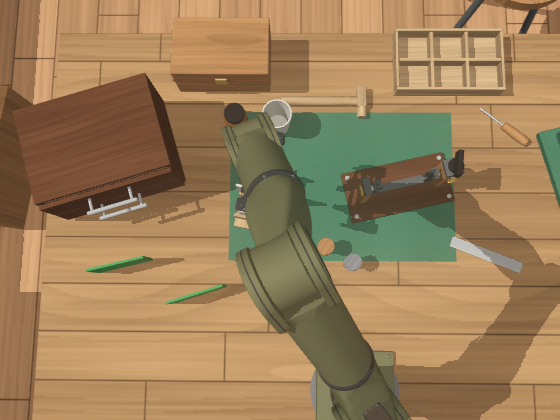

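Request:
carry_out --pt "2 -2 30 0" --pt "2 -2 30 -0.008" --pt "2 -1.5 20 0" --pt "0 0 15 0" --pt "0 0 15 0" --pt "0 0 13 0" --pt "0 0 0 0"

```text
clock: 2.1
eef_pos: [0.5063, 0.2467, 0.0863]
ee_rot: [-2.431, -1.987, 0.005]
ft_force: [-0.9, 0.2, 0.2]
opening: 0.45
```

```bash
python3 -c "
from h import *
st()
p,d=arm.capture('scene'); crop('s',p,200,150,400,320,4,'pics/s2c.png')
"
```

```text
t 2.1 p [506.3 246.7  86.3] yaw -11.48 rv [-2.431 -1.987  0.005] q [-0.6   0.81  0.11  1.87 -0.17  0.48 -0.57] F [-0.9  0.2  0.2] M [-0.1   0.07 -0.05] op 0.45
```

View pics/s2c.png

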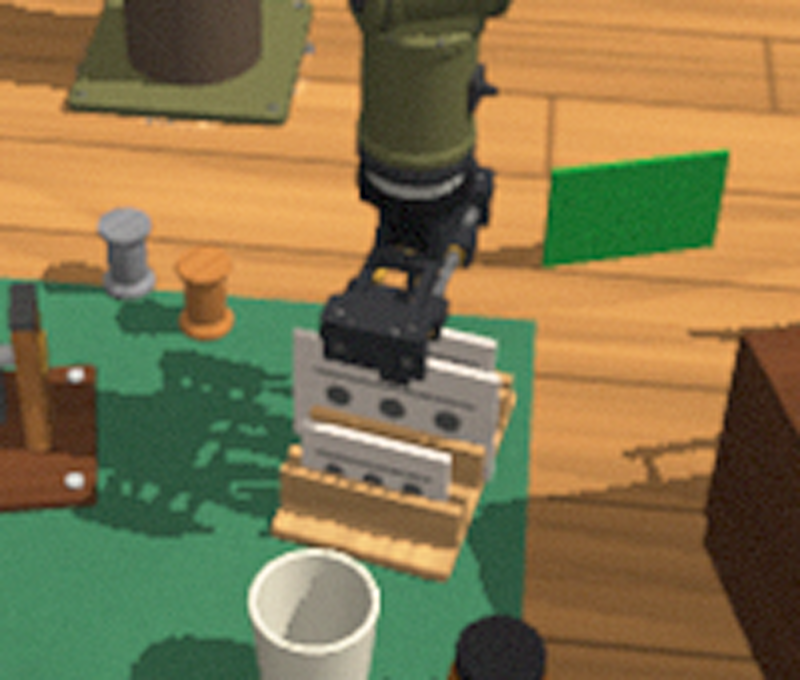

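Request:
carry_out --pt "0 0 0 0" --pt "0 0 0 0"

```text
clock: 2.35
eef_pos: [0.5088, 0.2462, 0.0887]
ee_rot: [2.435, 1.985, 0.002]
ft_force: [0.2, 0.8, -1.0]
opening: 0.454
```

```bash
python3 -c "
from h import *
st(); plan([.5127,.2386,.087],-12.3,1)
"
```

```text
t 2.35 p [508.8 246.2  88.7] yaw -11.61 rv [2.435e+00 1.985e+00 2.000e-03] q [-0.6   0.8   0.11  1.87 -0.17  0.48 -0.57] F [ 0.2  0.8 -1. ] M [-0.03  0.1   0.02] op 0.454
[[np.float64(-6.7), np.float64(5.3), np.float64(1.7), np.float64(0.012)]]
```

Request:
carry_out --pt "-6.7 5.3 1 0.01" --pt "0 0 0 0" --pt "0 0 0 0" --pt "0 0 0 0"

```text
clock: 2.75
eef_pos: [0.5123, 0.2381, 0.087]
ee_rot: [-2.445, -1.972, -0.0]
ft_force: [-0.3, 0.0, 0.1]
opening: 0.447
```

```bash
python3 -c "
from h import *
st(); plan([.5127,.2386,.087],-12.3,1)
p,d=arm.capture('scene'); crop('s',p,200,150,400,320,4,'pics/s3c.png');np.save('s3.npy',d)
st()
"
```

```text
t 2.75 p [512.3 238.1  87. ] yaw -12.22 rv [-2.445 -1.972 -0.   ] q [-0.58  0.81  0.11  1.87 -0.17  0.48 -0.56] F [-0.3  0.   0.1] M [-0.08  0.09 -0.03] op 0.447
[[np.float64(0.5), np.float64(0.3), np.float64(0.0), np.float64(0.0015)]]
t 2.8 p [512.2 238.2  87. ] yaw -12.2 rv [-2.445 -1.973 -0.   ] q [-0.58  0.81  0.11  1.87 -0.17  0.48 -0.56] F [-0.6 -0.7  0.4] M [-0.04  0.04 -0.02] op 0.446
```

View pics/s3c.png

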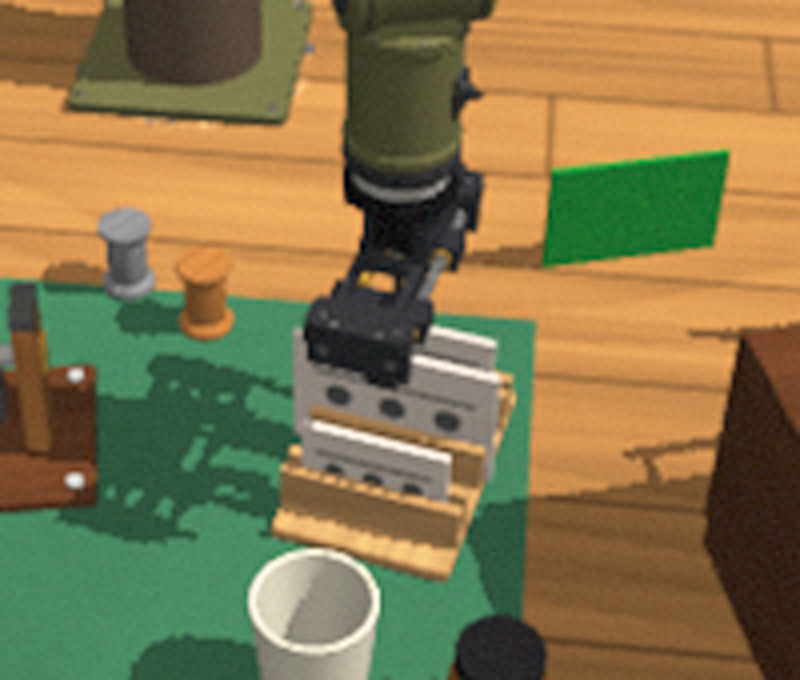

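Request:
carry_out --pt "0 0 0 0" --pt "0 0 0 0" --pt "0 0 0 0" --pt "0 0 0 0" --pt "0 0 0 0" --pt "0 0 0 0" --grip 0 --grip_force 25

```text
clock: 3.4
eef_pos: [0.5123, 0.2382, 0.0869]
ee_rot: [-2.445, -1.973, -0.0]
ft_force: [0.5, 1.0, -0.4]
opening: 0.064
```

```bash
python3 -c "
from h import *
st()
"
```

```text
t 3.4 p [512.3 238.2  86.9] yaw -12.2 rv [-2.445 -1.973 -0.   ] q [-0.58  0.81  0.11  1.87 -0.17  0.48 -0.56] F [ 0.5  1.  -0.4] M [-0.03  0.03 -0.05] op 0.064
```

Request:
carry_out --pt "0 0 -8 0" --pt "0 0 -12 0" --pt "0 0 -15 0" --pt "0 0 -20 0" --pt "0 0 -25 0" --pt "0 0 -25 0" --pt "0 0 -25 0" --pt "0 0 -20 0" --pt "0 0 0 0" --pt "0 0 0 0" --pt "0 0 0 0"

```text
clock: 4.5
eef_pos: [0.5112, 0.2378, 0.2359]
ee_rot: [-2.444, -1.972, 0.004]
ft_force: [-0.0, -0.3, -2.6]
opening: 0.061
```

```bash
python3 -c "
from h import *
st()
p,d=arm.capture('scene'); crop('s',p,200,120,400,290,4,'pics/s4c.png');np.save('s4.npy',d);cv2.imwrite('pics/s4.png',p[:,:,::-1])
plan([.551,-.13,.235],12.9,10)
"
```

```text
t 4.5 p [511.2 237.8 235.9] yaw -12.2 rv [-2.444 -1.972  0.004] q [-0.62  0.59  0.17  1.74 -0.13  0.82 -0.6 ] F [-0.  -0.3 -2.6] M [-0.02  0.07 -0.02] op 0.061
[[np.float64(-35.1), np.float64(11.7), np.float64(0.1), np.float64(-0.0438)], [np.float64(-35.6), np.float64(10.1), np.float64(0.1), np.float64(-0.0438)], [np.float64(-36.0), np.float64(8.5), np.float64(0.1), np.float64(-0.0438)], [np.float64(-36.3), np.float64(7.0), np.float64(0.1), np.float64(-0.0438)], [np.float64(-36.6), np.float64(5.4), np.float64(0.1), np.float64(-0.0438)], [np.float64(-36.8), np.float64(3.7), np.float64(0.1), np.float64(-0.0438)], [np.float64(-36.9), np.float64(2.1), np.float64(0.1), np.float64(-0.0438)], [np.float64(-37.0), np.float64(0.5), np.float64(0.1), np.float64(-0.0438)], [np.float64(-37.0), np.float64(-1.1), np.float64(0.1), np.float64(-0.0438)], [np.float64(-36.9), np.float64(-2.7), np.float64(0.1), np.float64(-0.0438)]]
```

View pics/s4c.png

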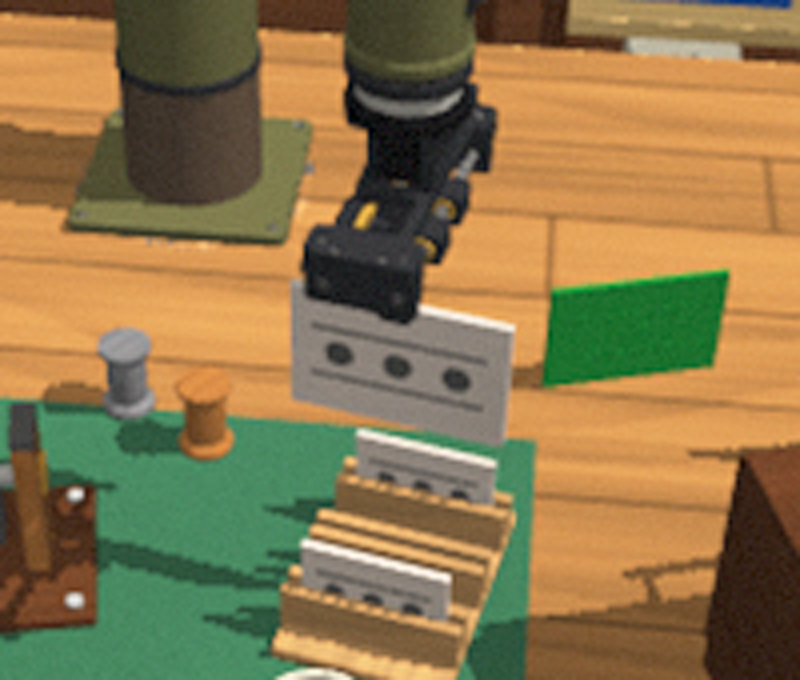

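Request:
carry_out --pt "-18 5 0 -0.04" --pt "-36 9 0 -0.045" --pt "-36 8 0 -0.045" --pt "-36 7 0 -0.045" --pt "-36 5 0 -0.045" --pt "-37 3 0 -0.045" --pt "-37 1 0 -0.045" --pt "-37 0 0 -0.045" --pt "-37 -2 0 -0.045" --pt "-35 -4 0 -0.04" --pt "-15 -1 0 0" --pt "0 0 0 0"

```text
clock: 5.75
eef_pos: [0.5444, -0.1272, 0.236]
ee_rot: [-1.962, -2.453, 0.003]
ft_force: [-0.6, 1.1, -2.6]
opening: 0.061
```

Request:
carry_out --pt "0 0 0 0" --pt "0 0 0 0"

```text
clock: 5.95
eef_pos: [0.545, -0.1215, 0.2366]
ee_rot: [-1.95, -2.461, -0.002]
ft_force: [-0.6, 0.2, -3.4]
opening: 0.062
```

```bash
cat > meas.py <<'E'
from h import *
import sys
# plate pose in frame coords per scene cam (scene frame origin .5451,-.1219)
def run(tag):
    st()
    p,d=arm.capture('scene'); np.save(tag+'.npy',d);cv2.imwrite(f'pics/{tag}.png',p[:,:,::-1])
    crop('s',p,90,120,290,290,4,f'pics/{tag}c.png')
    W=world('scene',d); yaw=.2235;c,s=np.cos(yaw),np.sin(yaw);R=np.array([[c,-s,0],[s,c,0],[0,0,1]])
    F=((W-[.5451,-.1219,0])@R)*1000
    t=(arm.state()['eef_pos']-[.5451,-.1219,0])@R*1000; print('TCP in scene-frame coords',t.round(1))
    hsv=cv2.cvtColor(p,cv2.COLOR_RGB2HSV)
    zc=t[2]; m=(abs(F[...,0]-t[0])<14)&(abs(F[...,1]-t[1])<90)&(F[...,2]>zc-75)&(F[...,2]<zc+30)&(hsv[...,1]<60)&(hsv[...,2]>110)
    Q=F[m]; print(len(Q)); cc=Q.mean(0); u,sv,vt=np.linalg.svd(Q-cc,full_matrices=False); n=vt[2]*np.sign(vt[2][0])
    print('face c',cc.round(1),'n',n.round(3),'y',np.percentile(Q[:,1],[0,1,50,99,100]).round(1),'z',np.percentile(Q[:,2],[0,1,99,100]).round(1))
    ys,xs=np.nonzero(m); print('px bbox',xs.min(),xs.max(),ys.min(),ys.max())
if __name__=='__main__': run(sys.argv[1])
E
python3 meas.py m1
```

```text
t 5.95 p [ 545.  -121.5  236.6] yaw 13.2 rv [-1.950e+00 -2.461e+00 -2.000e-03] q [ 0.14  0.58 -0.    1.76 -0.    0.81  0.37] F [-0.6  0.2 -3.4] M [-0.05  0.05 -0.02] op 0.062
TCP in scene-frame coords [-0.000e+00  2.000e-01  2.367e+02]
1498
face c [  2.8   3.3 212.1] n [ 1.     0.005 -0.   ] y [-73.1 -70.9   6.3  74.3  77.1] z [161.8 162.9 261.4 264.1]
px bbox 131 194 191 224
```

View pics/m1c.png

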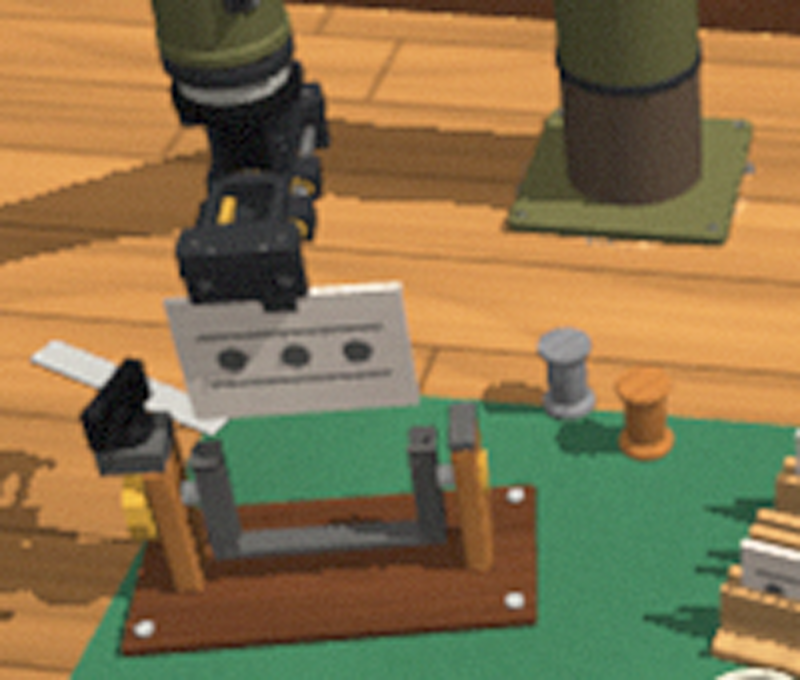

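Request:
carry_out --pt "-1.6 -2.3 0 0.005" --pt "0 0 8 0" --pt "0 0 10 0" --pt "0 0 10 0" --pt "0 0 0 0" --pt "0 0 0 0" --pt "0 0 0 0"

```text
clock: 6.7
eef_pos: [0.5433, -0.1266, 0.209]
ee_rot: [1.962, 2.454, 0.0]
ft_force: [1.1, -0.3, -4.3]
opening: 0.063
```

```bash
python3 meas.py m2
```

```text
t 6.7 p [ 543.3 -126.6  209. ] yaw 12.72 rv [1.962 2.454 0.   ] q [ 0.15  0.61  0.    1.79 -0.    0.74  0.37] F [ 1.1 -0.3 -4.3] M [-0.04  0.07 -0.02] op 0.063
TCP in scene-frame coords [ -2.7  -4.2 209.2]
1416
face c [ -0.   -0.7 184.1] n [1.    0.001 0.002] y [-77.6 -75.9   2.9  70.3  72.9] z [134.2 135.5 234.  235.8]
px bbox 132 194 199 231
```

View pics/m2c.png

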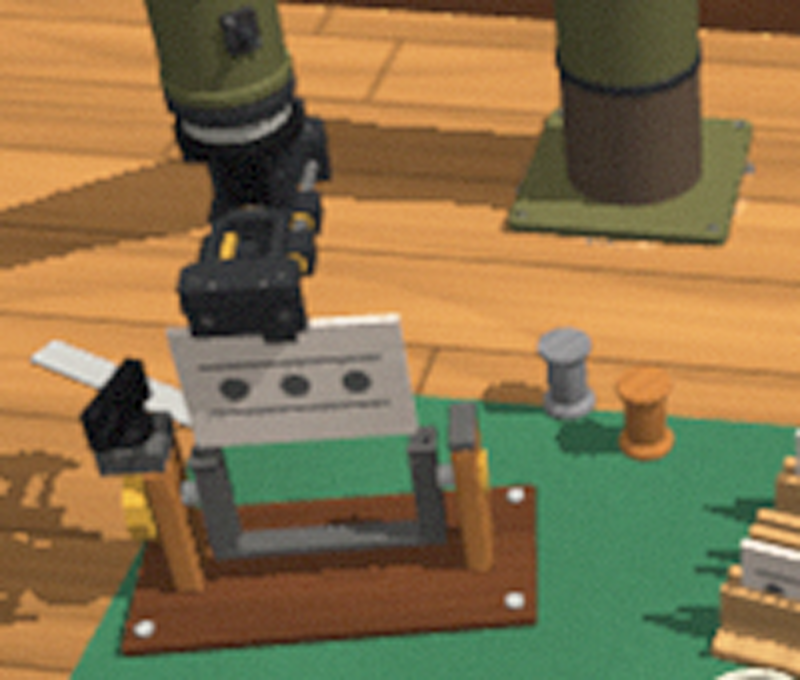

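Request:
carry_out --pt "2.6 0.4 0 0" --pt "0 0 0 0" --pt "0 0 0 0" --pt "0 0 0 0"

```text
clock: 7.15
eef_pos: [0.5429, -0.1239, 0.209]
ee_rot: [1.962, 2.454, 0.0]
ft_force: [0.2, 0.3, -1.7]
opening: 0.065
```

```bash
python3 meas.py m3
```

```text
t 7.15 p [ 542.9 -123.9  209. ] yaw 12.72 rv [1.962 2.454 0.   ] q [ 0.14  0.61  0.    1.79 -0.    0.74  0.37] F [ 0.2  0.3 -1.7] M [-0.07  0.04 -0.04] op 0.065
TCP in scene-frame coords [ -2.6  -1.5 209. ]
1426
face c [  0.2   1.9 183.8] n [ 1.    -0.     0.005] y [-75.3 -73.    5.7  73.3  75.6] z [134.  134.8 233.9 236.1]
px bbox 133 195 199 231
```

Request:
carry_out --pt "0 0 6 0" --pt "0 0 6 0" --pt "0 0 6 0" --pt "0 0 6 0" --pt "0 0 0 0" --pt "0 0 0 0"

```text
clock: 7.8
eef_pos: [0.5428, -0.1239, 0.1847]
ee_rot: [-1.961, -2.454, 0.0]
ft_force: [-0.2, 0.5, -2.1]
opening: 0.059
```

```bash
python3 meas.py m4
```

```text
t 7.8 p [ 542.8 -123.9  184.7] yaw 12.72 rv [-1.961 -2.454  0.   ] q [ 0.14  0.64  0.    1.82 -0.    0.68  0.36] F [-0.2  0.5 -2.1] M [-0.03  0.04 -0.01] op 0.059
TCP in scene-frame coords [ -2.5  -1.5 184.9]
1331
face c [  0.2   2.2 159.9] n [ 1. -0.  0.] y [-79.9 -73.3   5.6  73.4  75.5] z [109.9 111.2 209.4 211.2]
px bbox 135 195 206 237
```

View pics/m4c.png

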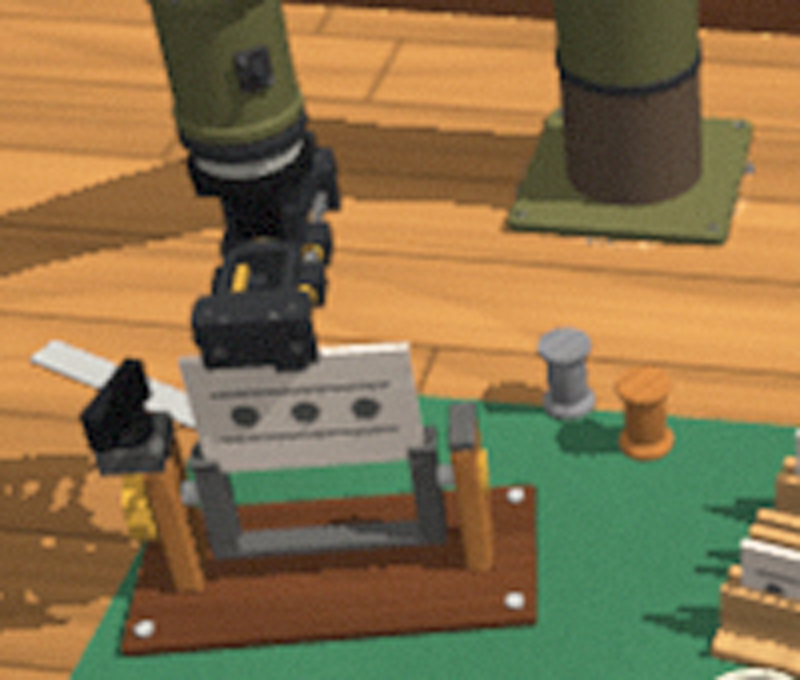

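Request:
carry_out --pt "0 0.3 5 0" --pt "0 0.3 5 0" --pt "0 0.3 5 0" --pt "0 0.3 5 0" --pt "0 0.3 5 0" --pt "0 0.2 5 0" --pt "0 0 0 0"

```text
clock: 8.55
eef_pos: [0.5439, -0.1235, 0.154]
ee_rot: [-1.961, -2.453, 0.001]
ft_force: [-1.0, -0.6, -3.1]
opening: 0.061
```

Request:
carry_out --pt "0 0.2 5 0" --pt "0 0.2 5 0" --pt "0 0.2 5 0" --pt "0 0.2 5 0" --pt "0 0 5 0" --pt "0 0 0 0"

```text
clock: 9.15
eef_pos: [0.5445, -0.1234, 0.1287]
ee_rot: [-1.961, -2.452, 0.002]
ft_force: [-2.3, -0.9, -4.7]
opening: 0.063
```

```bash
python3 meas.py m5
```

```text
t 9.15 p [ 544.5 -123.4  128.7] yaw 12.72 rv [-1.961e+00 -2.452e+00  2.000e-03] q [ 0.14  0.73 -0.    1.86  0.    0.56  0.36] F [-2.3 -0.9 -4.7] M [-0.32  0.62  0.05] op 0.063
TCP in scene-frame coords [ -0.9  -1.3 128.9]
1075
face c [  1.3   2.2 104.3] n [ 1.    -0.001 -0.01 ] y [-91.  -74.1   6.2  75.5  87. ] z [ 54.1  55.5 154.3 156. ]
px bbox 137 201 222 252
```

View pics/m5c.png

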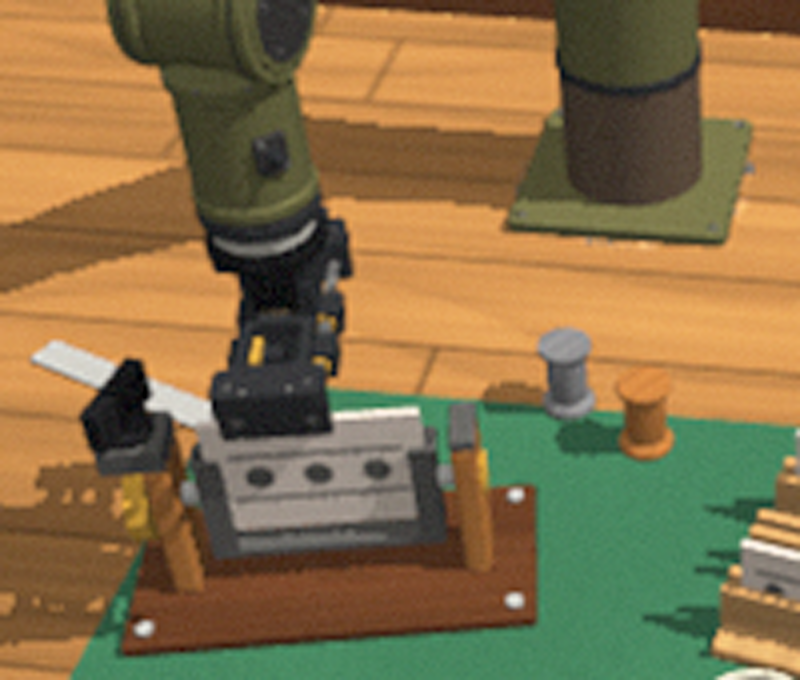

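Request:
carry_out --pt "0 0.1 4 0" --pt "0 0.1 4 0" --pt "0 0 2 0" --pt "0 0 1 0" --pt "0 0 0 0"

```text
clock: 9.7
eef_pos: [0.5449, -0.1233, 0.1186]
ee_rot: [-1.961, -2.453, 0.001]
ft_force: [-4.6, -0.9, -1.2]
opening: 0.063
```

Request:
carry_out --pt "0 0 1 0" --pt "0 0 1 0" --pt "0 0 0 0"

```text
clock: 10.0
eef_pos: [0.5451, -0.1233, 0.1169]
ee_rot: [-1.961, -2.453, 0.0]
ft_force: [-5.1, -0.3, 1.5]
opening: 0.063
```

Request:
carry_out --pt "0 0 1 0" --pt "0 0 1 0" --pt "0 0 0 0"

```text
clock: 10.3
eef_pos: [0.5467, -0.123, 0.1167]
ee_rot: [1.96, 2.452, 0.003]
ft_force: [-6.4, 1.2, 13.9]
opening: 0.06
```

Request:
carry_out --pt "0 0 -1.5 0" --pt "0 0 0 0" --pt "0 0 0 0" --pt "0 0 0 0" --pt "0 0 0 0" --grip 0.35

```text
clock: 10.8
eef_pos: [0.5459, -0.1232, 0.1163]
ee_rot: [1.961, 2.454, 0.001]
ft_force: [0.2, 0.4, 0.1]
opening: 0.353
```

```bash
python3 meas.py m6
```

```text
t 10.8 p [ 545.9 -123.2  116.3] yaw 12.73 rv [1.961e+00 2.454e+00 1.000e-03] q [ 0.14  0.75 -0.    1.86  0.    0.53  0.36] F [0.2 0.4 0.1] M [-0.09  0.03 -0.03] op 0.353
TCP in scene-frame coords [  0.3  -1.5 116.3]
973
face c [ 1.3  0.9 91.4] n [ 0.999  0.001 -0.043] y [-91.  -73.9   6.   75.5  87.2] z [ 41.3  42.3 142.3 146.2]
px bbox 137 201 226 255
```

View pics/m6c.png

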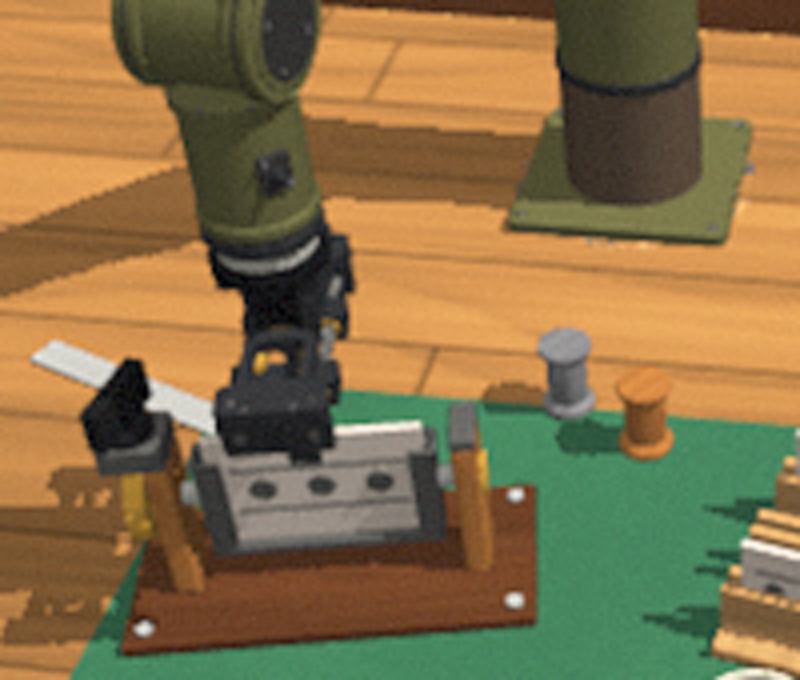

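Request:
carry_out --pt "0 0 -5 0" --pt "0 0 -15 0" --pt "0 0 -20 0" --pt "0 0 -20 0" --pt "0 -10 0 0" --pt "0 -20 0 0" --pt "0 -12 0 0" --pt "0 0 0 0" --pt "0 0 0 0"

```text
clock: 11.75
eef_pos: [0.5044, -0.1325, 0.1761]
ee_rot: [-1.962, -2.453, -0.0]
ft_force: [0.7, -0.5, 0.1]
opening: 0.345
```

Request:
carry_out --pt "0 0 10 0" --pt "0 0 10 0" --pt "0 0 10 0" --pt "0 0 0 0" --pt "0 0 0 0" --pt "0 0 0 0" --grip 0

```text
clock: 12.35
eef_pos: [0.5048, -0.1326, 0.1465]
ee_rot: [1.962, 2.454, 0.0]
ft_force: [0.9, -0.5, -0.5]
opening: 0.008
```

```bash
python3 meas.py m7
```

```text
t 12.35 p [ 504.8 -132.6  146.5] yaw 12.72 rv [1.962 2.454 0.   ] q [ 0.17  0.67 -0.01  1.95  0.01  0.52  0.38] F [ 0.9 -0.5 -0.5] M [-0.04  0.08  0.04] op 0.008
TCP in scene-frame coords [-41.6  -1.5 146.6]
0meas.py:13: RuntimeWarning: Mean of empty slice.
  Q=F[m]; print(len(Q)); cc=Q.mean(0); u,sv,vt=np.linalg.svd(Q-cc,full_matrices=False); n=vt[2]*np.sign(vt[2][0])
  ret = um.true_divide(
Traceback (most recent call last):
  File "meas.py", line 16, in <module>
    if __name__=='__main__': run(sys.argv[1])
                             ~~~^^^^^^^^^^^^^
  File "meas.py", line 13, in run
    Q=F[m]; print(len(Q)); cc=Q.mean(0); u,sv,vt=np.linalg.svd(Q-cc,full_matrices=False); n=vt[2]*np.sign(vt[2][0])
                                                                                            ~~^^^
IndexError: index 2 is out of bounds for axis 0 with size 0
```

View pics/m7c.png

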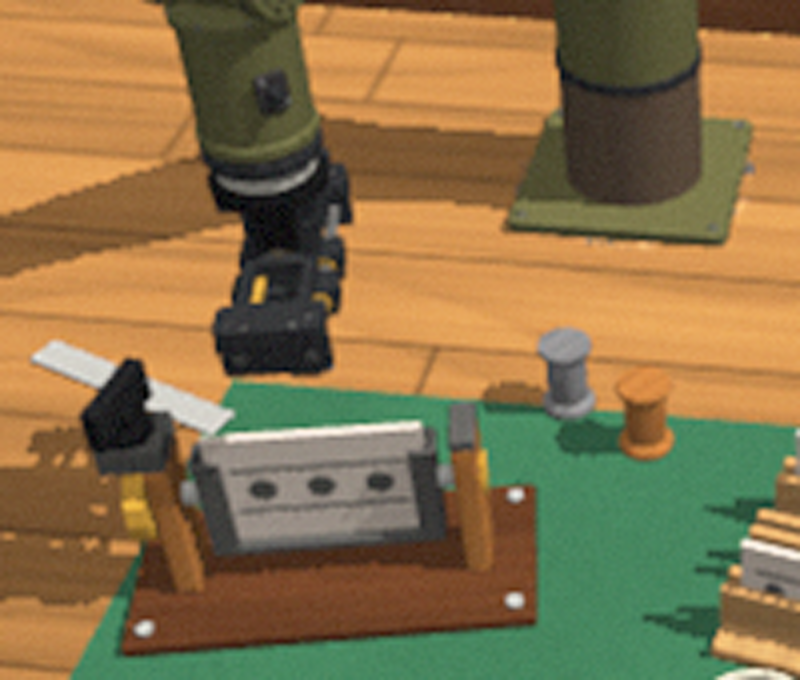

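Request:
carry_out --pt "0 6 2 0" --pt "0 8 0 0" --pt "0 4 0 0" --pt "0 2 0 0" --pt "0 2 0 0" --pt "0 0 0 0"

```text
clock: 13.0
eef_pos: [0.5262, -0.1276, 0.1444]
ee_rot: [1.961, 2.454, 0.0]
ft_force: [-0.4, 0.2, -0.3]
opening: 0.005
```

Request:
carry_out --pt "0 2 0 0" --pt "0 2 0 0" --pt "0 0 0 0"

```text
clock: 13.3
eef_pos: [0.5302, -0.1267, 0.1444]
ee_rot: [1.961, 2.454, 0.001]
ft_force: [-0.7, 0.2, 0.0]
opening: 0.007
```

Request:
carry_out --pt "0 2 0 0" --pt "0 2 0 0" --pt "0 0 0 0"

```text
clock: 13.6
eef_pos: [0.5342, -0.1258, 0.1444]
ee_rot: [1.961, 2.454, 0.001]
ft_force: [-0.5, -0.7, 0.2]
opening: 0.002
```

Request:
carry_out --pt "0 2 0 0" --pt "0 2 0 0" --pt "0 0 0 0"

```text
clock: 13.9
eef_pos: [0.5381, -0.1249, 0.1444]
ee_rot: [1.961, 2.454, 0.001]
ft_force: [0.3, 0.1, 0.3]
opening: 0.004
```

```bash
python3 -c "
from h import *
st()
p,d=arm.capture('scene'); crop('s',p,110,190,210,270,8,'pics/s8c.png')
"
```

```text
t 13.9 p [ 538.1 -124.9  144.4] yaw 12.74 rv [1.961e+00 2.454e+00 1.000e-03] q [ 0.15  0.7  -0.    1.87  0.    0.58  0.37] F [0.3 0.1 0.3] M [-0.06  0.07 -0.01] op 0.004
```

View pics/s8c.png

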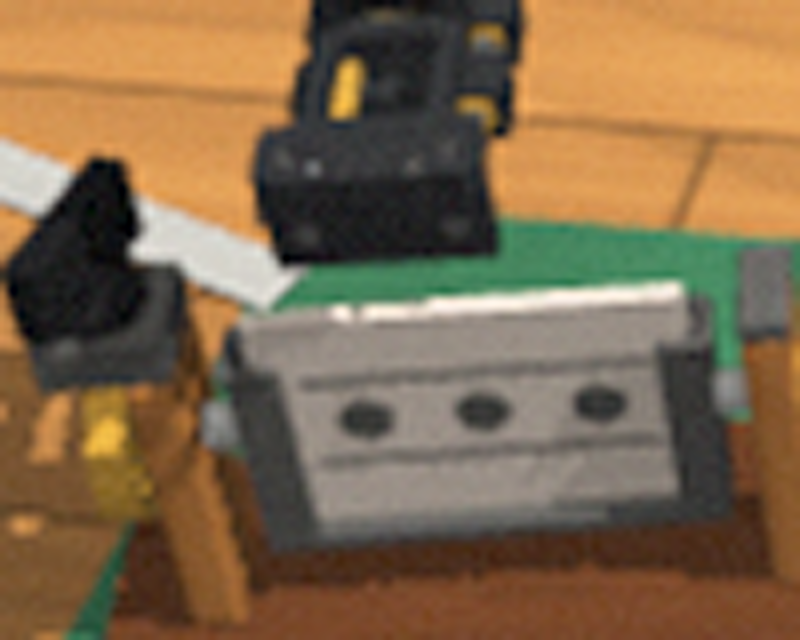

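Request:
carry_out --pt "0 2 0 0" --pt "0 2 0 0" --pt "0 0 0 0"

```text
clock: 14.25
eef_pos: [0.542, -0.124, 0.1444]
ee_rot: [1.961, 2.454, 0.001]
ft_force: [-0.2, -0.5, 0.9]
opening: 0.007
```

```bash
python3 -c "
from h import *
st()
p,d=arm.capture('scene'); crop('s',p,110,190,210,270,8,'pics/s9c.png')
W=world('scene',d); yaw=.2235;c,s=np.cos(yaw),np.sin(yaw);R=np.array([[c,-s,0],[s,c,0],[0,0,1]])
F=((W-[.5451,-.1219,0])@R)*1000
m=(abs(F[...,1])<60)&(abs(F[...,0])<50)&(F[...,2]>60)&(F[...,2]<150)
for z in range(60,150,8):
    k=m&(F[...,2]>z)&(F[...,2]<z+8); print(z,k.sum(),np.percentile(F[k][:,0],[10,50,90]).round(1) if k.any() else '')
"
```

```text
t 14.25 p [ 542.  -124.   144.4] yaw 12.73 rv [1.961e+00 2.454e+00 1.000e-03] q [ 0.14  0.7  -0.    1.86  0.    0.58  0.36] F [-0.2 -0.5  0.9] M [-0.06  0.05 -0.01] op 0.007
60 74 [-2.8 -0.3  2.2]
68 79 [-2.1  0.1  2.6]
76 88 [-1.3  1.   3.8]
84 92 [-1.   1.2  3.4]
92 72 [-0.3  1.1  3.2]
100 93 [-0.2  2.7  4.7]
108 89 [0.  2.3 4.6]
116 89 [1.  2.5 5.2]
124 93 [1.  2.9 5.2]
132 90 [0.4 3.  5.3]
140 79 [-0.7  2.8  6.4]
148 0
```

View pics/s9c.png

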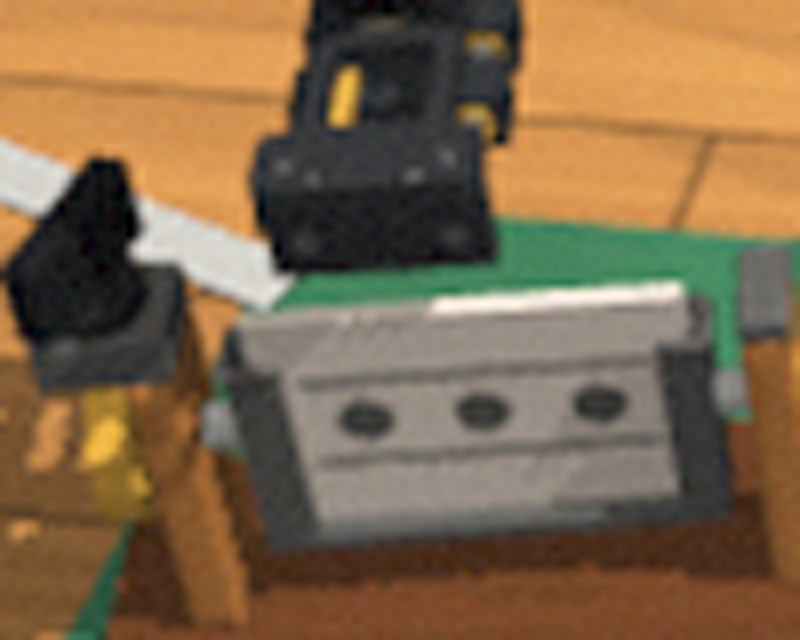

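```bash
python3 -c "
from h import *
c=np.array([.542,-.124,0])
for z in (.13,.144,.19,.22): print(z,((proj('scene',np.array([c+[0,0,z]]))-[110,190])*8).round())
p,d=arm.capture('scene');W=world('scene',d)
for v,u in((210,150),(217,150),(220,165),(223,158),(222,150),(221,148)): print(u,v,(W[v,u]*1000).round())
cv2.imwrite('pics/s10.png',p[:,:,::-1])
p,d=arm.capture('top');cv2.imwrite('pics/t10.png',cv2.resize(p[100:280,300:500,::-1],None,fx=4,fy=4,interpolation=2)[:600])
"
```

```text
0.13 [[460. 321.]]
0.144 [[454. 290.]]
0.19 [[432. 188.]]
0.22 [[417. 119.]]
150 210 [ 622. -119.  268.]
150 217 [ 635. -117.  257.]
165 220 [618. -88. 236.]
158 223 [ 626. -104.  232.]
150 222 [ 628. -124.  234.]
148 221 [ 629. -128.  238.]
```

View pics/t10.png

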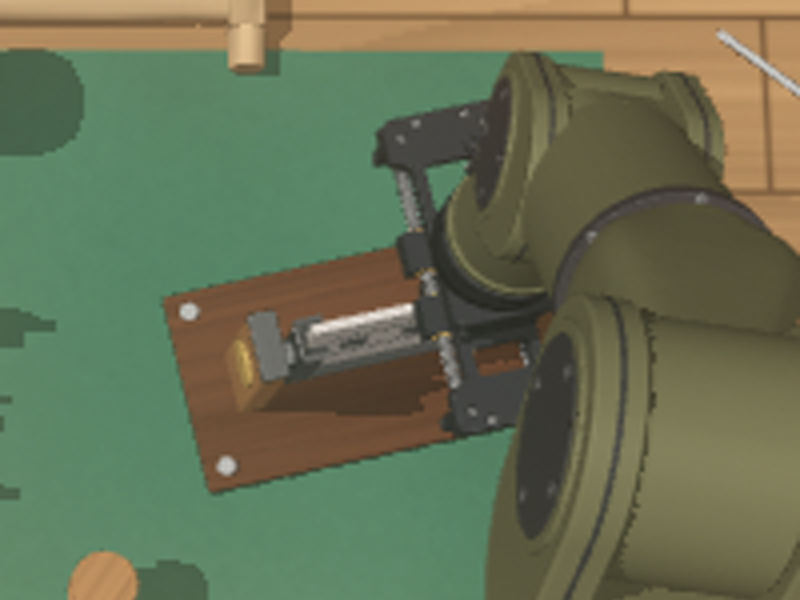

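```bash
python3 -c "
from h import *
p=cv2.imread('pics/s10.png')
cv2.imwrite('pics/s10z.png',cv2.resize(p[212:236,140:180],None,fx=20,fy=20,interpolation=0))
"
```

```text
(no output)
```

View pics/s10z.png

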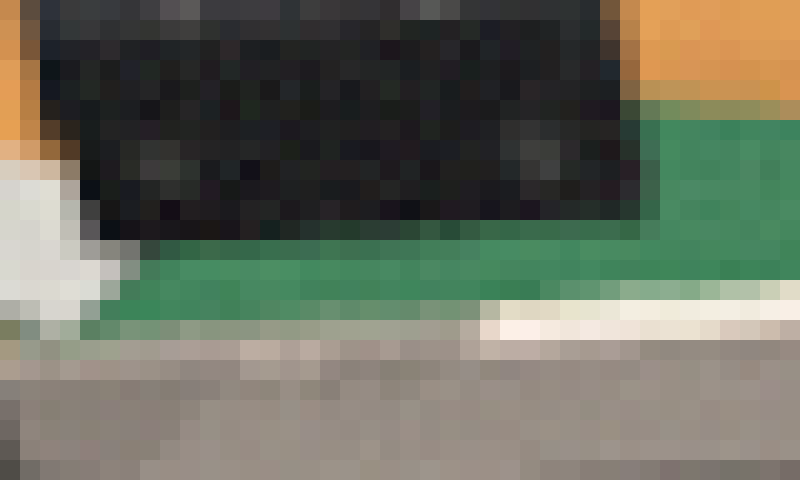

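```bash
python3 -c "
from h import *
st()
for tag,t in (('m1',[.545,-.1215,.2366]),('m7',[.5048,-.1326,.1465]),('m6',[.5459,-.1232,.1163])):
    d=np.load(tag+'.npy');W=world('scene',d);p=cv2.imread(f'pics/{tag}.png')
    yaw=.2235;c,s=np.cos(yaw),np.sin(yaw);R=np.array([[c,-s,0],[s,c,0],[0,0,1]])
    F=((W-t)@R)*1000
    m=(abs(F[...,0])<45)&(abs(F[...,1])<20)&(F[...,2]>-20)&(F[...,2]<80)&(p.sum(2)<200)
    vs,us=np.nonzero(m); print(tag,len(vs)); print([(int(u),int(v),F[v,u].round().astype(int).tolist()) for u,v in list(zip(us,vs))[:25]])
    px=proj('scene',np.array([[t[0],t[1],t[2]-.014],t])); print(px.round(1))
    a=int(px[0,0]);b=int(px[0,1]); cv2.imwrite(f'pics/z_{tag}.png',cv2.resize(p[b-30:b+12,a-28:a+28],None,fx=10,fy=10,interpolation=0))
"
```

```text
t 14.4 p [ 541.6 -124.2  144.4] yaw 12.73 rv [-1.962 -2.454  0.   ] q [ 0.14  0.7  -0.    1.86  0.    0.58  0.36] F [-0.2  0.3 -0. ] M [-0.04  0.06 -0.04] op 0.005
m1 21
[(161, 195, [19, 6, 33]), (162, 195, [13, 7, 28]), (163, 195, [13, 10, 28]), (156, 196, [17, -7, 29]), (157, 196, [19, -4, 31]), (158, 196, [16, -3, 28]), (159, 196, [18, 0, 29]), (160, 196, [16, 2, 28]), (161, 196, [15, 5, 27]), (162, 196, [15, 7, 27]), (163, 196, [18, 10, 28]), (156, 197, [17, -8, 26]), (157, 197, [17, -5, 26]), (158, 197, [16, -3, 25]), (159, 197, [17, -1, 25]), (160, 197, [16, 2, 24]), (161, 197, [15, 4, 23]), (162, 197, [20, 8, 27]), (163, 197, [15, 9, 23]), (162, 207, [5, -1, -17]), (165, 207, [4, 6, -19])]
[[162.5 204.9]
 [161.6 200.7]]
m7 0
[]
[[168.6 220.5]
 [167.8 216.7]]
m6 29
[(161, 208, [-21, -9, 80]), (162, 208, [-23, -6, 78]), (163, 208, [-21, -3, 79]), (164, 208, [-24, -1, 77]), (162, 209, [-25, -7, 73]), (163, 209, [-23, -4, 74]), (164, 209, [-25, -2, 73]), (165, 209, [-23, 1, 74]), (162, 210, [-20, -7, 74]), (163, 210, [-24, -5, 70]), (164, 210, [-21, -2, 72]), (165, 210, [-21, 1, 72]), (167, 233, [29, 4, 32]), (169, 233, [28, 10, 31]), (163, 234, [31, -6, 31]), (164, 234, [28, -4, 28]), (165, 234, [29, -1, 30]), (166, 234, [28, 1, 28]), (167, 234, [31, 5, 31]), (168, 234, [29, 7, 28]), (169, 234, [31, 10, 30]), (163, 235, [29, -7, 26]), (165, 235, [27, -2, 24]), (166, 235, [25, 0, 22]), (167, 235, [29, 3, 25])]
[[169.  238.3]
 [168.2 234.7]]
```

View pics/z_m7.png

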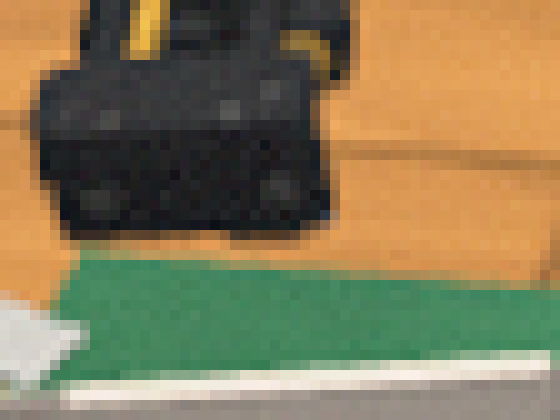

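View pics/z_m6.png

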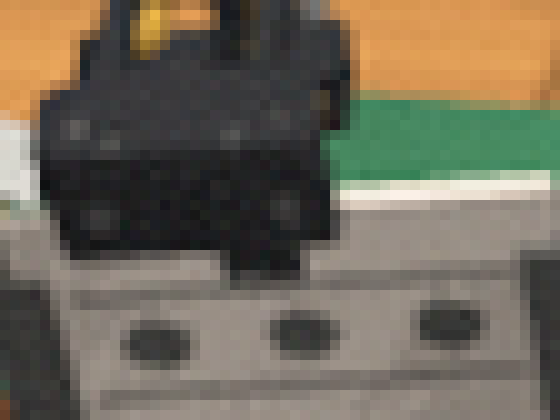

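```bash
python3 -c "
from h import *
for tag,t,cols,rows in (('m1',[.545,-.1215,.2366],range(156,168,2),range(193,208)),('m6',[.5459,-.1232,.1163],range(162,174,2),range(230,244)),('m7',[.5048,-.1326,.1465],range(162,174,2),range(210,224))):
    d=np.load(tag+'.npy');W=world('scene',d);p=cv2.imread(f'pics/{tag}.png')
    yaw=.2235;c,s=np.cos(yaw),np.sin(yaw);R=np.array([[c,-s,0],[s,c,0],[0,0,1]])
    F=((W-t)@R)*1000
    print(tag)
    for v in rows: print(v,[tuple(F[v,u].round().astype(int).tolist()) for u in cols], p[v,cols[3]])
"
```

```text
m1
193 [(86, 11, 90), (87, 16, 90), (85, 20, 88), (86, 25, 89), (86, 29, 88), (84, 33, 87)] [39 35 39]
194 [(85, 10, 86), (84, 14, 85), (87, 20, 87), (83, 23, 84), (82, 28, 82), (88, 34, 86)] [35 35 33]
195 [(87, 10, 85), (86, 14, 83), (84, 19, 82), (13, 7, 28), (5, 10, 22), (3, 15, 20)] [36 34 34]
196 [(17, -7, 29), (16, -3, 28), (16, 2, 28), (15, 7, 27), (15, 12, 26), (1, 14, 15)] [17 24 20]
197 [(17, -8, 26), (16, -3, 25), (16, 2, 24), (20, 8, 27), (8, 10, 18), (4, 14, 14)] [52 52 55]
198 [(14, -9, 21), (11, -5, 18), (11, 0, 17), (1, 3, 10), (1, 8, 9), (2, 13, 10)] [115 124 129]
199 [(4, -12, 9), (6, -7, 11), (4, -2, 9), (1, 2, 6), (5, 8, 9), (4, 13, 8)] [142 152 162]
200 [(0, -14, 4), (4, -8, 6), (5, -2, 6), (4, 2, 5), (4, 7, 5), (2, 12, 3)] [144 154 166]
201 [(4, -13, 3), (3, -8, 2), (4, -3, 3), (6, 2, 4), (4, 7, 2), (6, 12, 3)] [144 156 165]
202 [(4, -14, 0), (2, -9, -2), (2, -4, -2), (-1, 0, -5), (7, 7, 0), (1, 11, -5)] [115 124 131]
203 [(0, -15, -6), (6, -9, -3), (3, -5, -5), (8, 2, -2), (1, 5, -8), (3, 11, -6)] [110 120 127]
204 [(1, -16, -9), (2, -10, -8), (4, -5, -8), (4,
[... 2996 characters left out ...]
-167, -51, -147), (-164, -44, -145), (-165, -38, -147), (-165, -31, -147), (-163, -24, -146)] [ 96 133  71]
220 [(-161, -57, -145), (-162, -51, -147), (-159, -43, -145), (-165, -38, -150), (-158, -30, -145), (-159, -24, -147)] [ 91 132  65]
221 [(-164, -58, -152), (-160, -51, -150), (-155, -43, -146), (-160, -38, -150), (-160, -31, -151), (-147, -22, -141)] [ 94 133  69]
222 [(-150, -55, -145), (-151, -49, -147), (-155, -44, -150), (-147, -36, -144), (-149, -30, -146), (-150, -24, -148)] [ 95 136  74]
223 [(-149, -56, -148), (-150, -50, -150), (-147, -43, -148), (-141, -35, -143), (-144, -29, -146), (-143, -23, -146)] [ 93 134  71]<string>:8: RuntimeWarning: invalid value encountered in cast
```

The camera depth shows that the fingertips really end about 19 mm behind the reported TCP, not 14 mm ahead of it. That explains why the push has made no contact so far: the tips are above the plate. I'll back off, go lower and push again.

Request:
carry_out --pt "0 -12 0 0" --pt "0 -16 0 0" --pt "0 -2 6 0" --pt "0 0 10 0" --pt "0 0 10 0" --pt "0 0 7 0" --pt "0 0 0 0" --pt "0 0 0 0" --pt "0 0 0 0"

```text
clock: 15.3
eef_pos: [0.5127, -0.1308, 0.1115]
ee_rot: [1.961, 2.454, 0.001]
ft_force: [0.1, -0.1, 0.4]
opening: 0.007
```

```bash
python3 -c "
from h import *
st()
t=arm.state()['eef_pos']
p,d=arm.capture('scene'); crop('s',p,110,190,210,270,8,'pics/s11c.png')
p,d=arm.capture('top');cv2.imwrite('pics/t11.png',cv2.resize(p[140:240,330:470,::-1],None,fx=5,fy=5,interpolation=2))
"
```

```text
t 15.3 p [ 512.7 -130.8  111.5] yaw 12.73 rv [1.961e+00 2.454e+00 1.000e-03] q [ 0.17  0.73 -0.01  1.96  0.01  0.45  0.38] F [ 0.1 -0.1  0.4] M [-0.03  0.04 -0.  ] op 0.007
```

View pics/s11c.png

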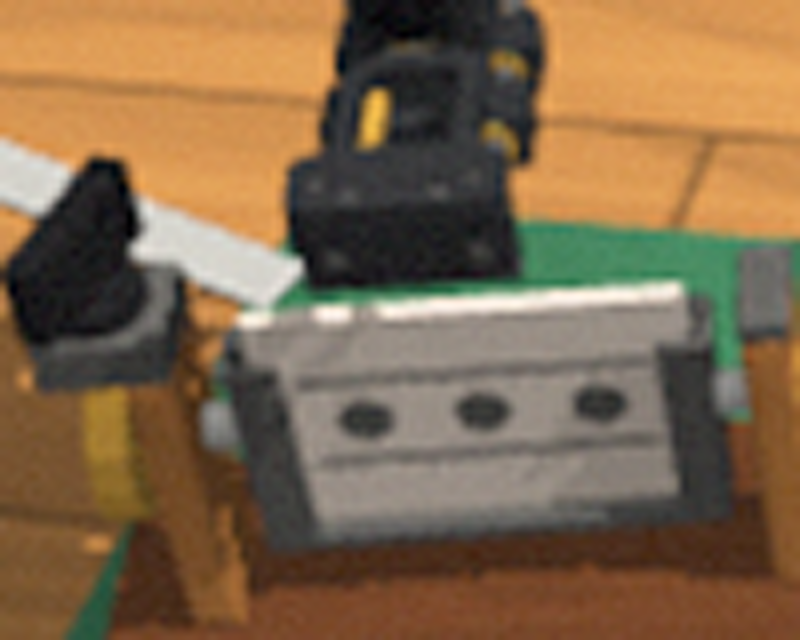

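View pics/t11.png

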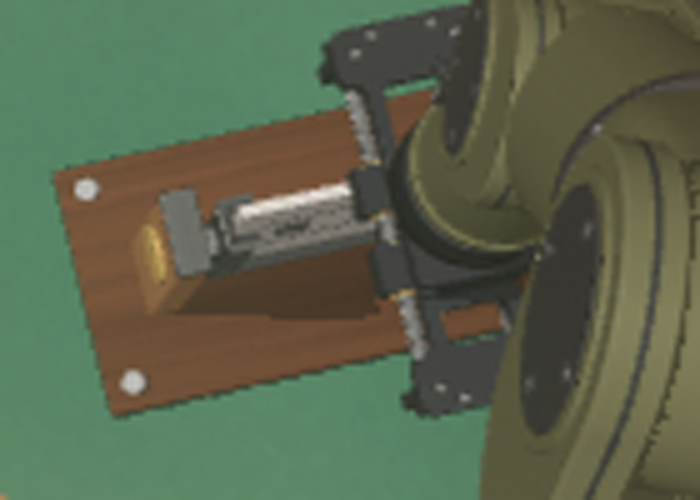

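Request:
carry_out --pt "0 6 0 0" --pt "0 5 0 0" --pt "0 2 0 0" --pt "0 2 0 0" --pt "0 0 0 0"

```text
clock: 15.9
eef_pos: [0.5273, -0.1273, 0.1114]
ee_rot: [1.961, 2.454, 0.0]
ft_force: [0.2, -0.9, -0.2]
opening: 0.013
```

Request:
carry_out --pt "0 2 0 0" --pt "0 2 0 0" --pt "0 0 0 0"

```text
clock: 16.2
eef_pos: [0.5297, -0.1269, 0.1113]
ee_rot: [-1.961, -2.452, 0.003]
ft_force: [-3.2, -0.1, 1.9]
opening: 0.005
```

Request:
carry_out --pt "0 3 0 0" --pt "0 3 0 0" --pt "0 4 1 0" --pt "0 3.8 1 0" --pt "0 3.7 1.6 0" --pt "0 3.6 1.8 0" --pt "0 3.3 2.2 0" --pt "0 3.2 2.5 0" --pt "0 0 0 0"

```text
clock: 17.1
eef_pos: [0.5581, -0.1204, 0.1008]
ee_rot: [-1.961, -2.454, -0.0]
ft_force: [-3.1, 0.0, 0.5]
opening: 0.005
```

```bash
cat > ang.py <<'E'
from h import *
import sys
st()
p,d=arm.capture('scene'); crop('s',p,100,180,240,285,5,f'pics/{sys.argv[1]}.png');np.save(sys.argv[1]+'.npy',d)
W=world('scene',d); yaw=.2235;c,s=np.cos(yaw),np.sin(yaw);R=np.array([[c,-s,0],[s,c,0],[0,0,1]])
F=((W-[.5451,-.1219,0])@R)*1000
t=(arm.state()['eef_pos']-[.5451,-.1219,0])@R*1000; print('TCP fr',t.round(1))
hsv=cv2.cvtColor(p,cv2.COLOR_RGB2HSV)
m=(abs(F[...,1])<62)&(abs(F[...,0])<75)&(F[...,2]>35)&(F[...,2]<150)&(hsv[...,1]<70)&(hsv[...,2]>90)
Q=F[m]; Q=Q
for _ in range(4):
    cc=np.median(Q,0) if _==0 else Q.mean(0); u,sv,vt=np.linalg.svd(Q-cc,full_matrices=False); n=vt[2]; r=(Q-cc)@n; Q=Q[abs(r)<max(3,2*r.std())]
n=n*np.sign(n[0]-n[2]+1e-9); print(len(Q),'c',cc.round(1),'n',n.round(3),'theta',np.arctan2(-n[2],n[0]).round(3), 'offset of plane from axis',((cc-[0,0,90])@n).round(1))
E
python3 ang.py a1
```

```text
t 17.1 p [ 558.1 -120.4  100.8] yaw 12.74 rv [-1.961 -2.454 -0.   ] q [ 0.13  0.79  0.    1.84 -0.    0.52  0.35] F [-3.1  0.   0.5] M [-0.26  0.7   0.  ] op 0.005
TCP fr [ 13.   -1.4 100.9]
80 c [ 28.2   3.7 117.3] n [ 0.737  0.013 -0.676] theta 0.742 offset of plane from axis 2.4
```

View pics/a1.png

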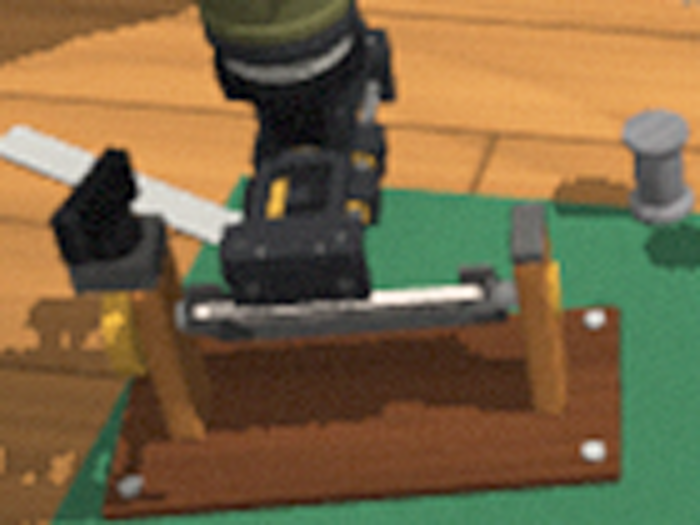

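Request:
carry_out --pt "0 2.8 2.8 0" --pt "0 2.6 3.1 0" --pt "0 2.2 3.3 0" --pt "0 2 3.5 0" --pt "0 1.5 3.7 0" --pt "0 1.2 3.8 0" --pt "0 0 0 0"

```text
clock: 17.85
eef_pos: [0.5705, -0.1176, 0.0811]
ee_rot: [1.961, 2.453, 0.001]
ft_force: [-2.5, 0.5, 2.9]
opening: 0.006
```

```bash
python3 ang.py a2
```

```text
t 17.85 p [ 570.5 -117.6   81.1] yaw 12.73 rv [1.961e+00 2.453e+00 1.000e-03] q [ 0.12  0.83  0.    1.81 -0.    0.5   0.35] F [-2.5  0.5  2.9] M [-0.15  0.62  0.04] op 0.006
TCP fr [25.8 -1.4 81.1]
414 c [ 7.1 28.6 93.3] n [ 0.184  0.013 -0.983] theta 1.386 offset of plane from axis -1.5
```

View pics/a2.png

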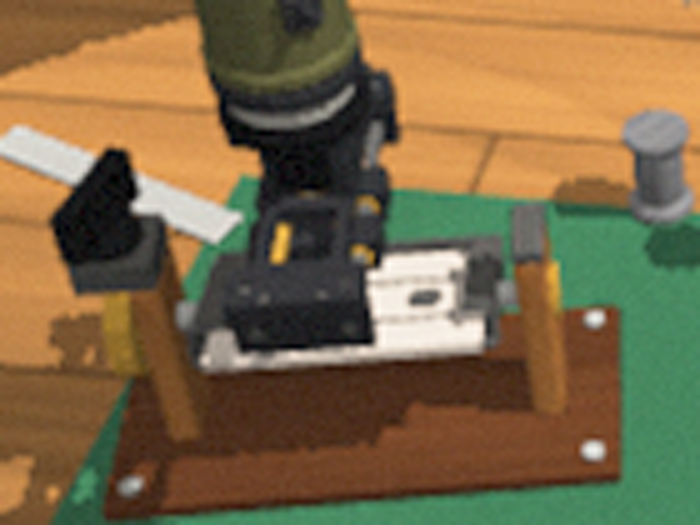

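Request:
carry_out --pt "0 0.5 3 0" --pt "0 0.3 3 0" --pt "0 0 0 0" --pt "0 0 0 0"

```text
clock: 18.3
eef_pos: [0.5715, -0.1174, 0.0753]
ee_rot: [1.961, 2.453, 0.002]
ft_force: [-2.2, 1.0, 3.9]
opening: 0.003
```

```bash
python3 ang.py a3
```

```text
t 18.3 p [ 571.5 -117.4   75.3] yaw 12.73 rv [1.961e+00 2.453e+00 2.000e-03] q [ 0.12  0.84  0.    1.81 -0.    0.49  0.35] F [-2.2  1.   3.9] M [-0.05  0.46  0.01] op 0.003
TCP fr [26.7 -1.5 75.3]
470 c [ 8.9 28.4 91.7] n [ 0.029  0.02  -0.999] theta 1.542 offset of plane from axis -0.8
```

Request:
carry_out --pt "0 0.1 1 0" --pt "0 0 0 0" --pt "0 0 0 0"

```text
clock: 18.65
eef_pos: [0.5716, -0.1174, 0.0745]
ee_rot: [1.961, 2.453, 0.002]
ft_force: [-2.4, 0.8, 6.2]
opening: 0.005
```

Request:
carry_out --pt "0 0 -6 0" --pt "0 0 -15 0" --pt "0 0 -25 0" --pt "0 0 -30 0" --pt "0 0 -30 0" --pt "0 0 -20 0" --pt "0 0 0 0" --pt "0 0 0 0"

```text
clock: 19.45
eef_pos: [0.5712, -0.1174, 0.2001]
ee_rot: [1.961, 2.453, 0.002]
ft_force: [0.2, -0.2, 0.2]
opening: 0.009
```

```bash
python3 ang.py a4; python3 -c "
from h import *
p,d=arm.capture('scene');W=world('scene',d)
yaw=.2235;c,s=np.cos(yaw),np.sin(yaw);R=np.array([[c,-s,0],[s,c,0],[0,0,1]])
F=((W-[.5451,-.1219,0])@R)*1000
k=(F[...,1]<-92)&(F[...,1]>-150)&(abs(F[...,0])<45)&(F[...,2]>182)&(F[...,2]<200)
print('knob',k.sum(),cv2.minAreaRect(F[k][:,:2].astype(np.float32)))
t=arm.state()['eef_pos']
G=((W-t)@R)*1000
"
```

```text
t 19.45 p [ 571.2 -117.4  200.1] yaw 12.74 rv [1.961e+00 2.453e+00 2.000e-03] q [ 0.12  0.65  0.01  1.73 -0.01  0.76  0.35] F [ 0.2 -0.2  0.2] M [-0.05  0.09 -0.  ] op 0.009
TCP fr [ 25.8  -1.2 199.4]
1021 c [ 1.2  0.  90.7] n [ 0.053 -0.001 -0.999] theta 1.517 offset of plane from axis -0.6
knob 120 ((0.4419422149658203, -120.83574676513672), (16.08123016357422, 66.34051513671875), 72.33441925048828)
```

View pics/a4.png

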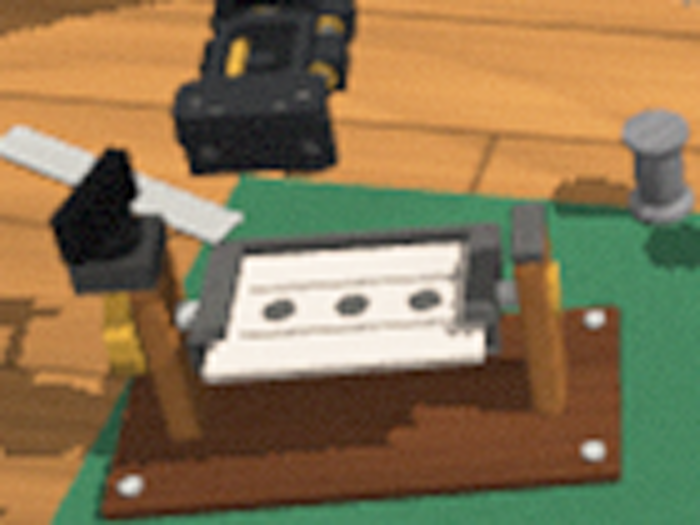

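```bash
python3 -c "
from h import *
d=np.load('a4.npy');W=world('scene',d)
yaw=.2235;c,s=np.cos(yaw),np.sin(yaw);R=np.array([[c,-s,0],[s,c,0],[0,0,1]])
F=((W-[.5451,-.1219,0])@R)*1000
def fit(m,name):
    Q=F[m]
    for _ in range(4):
        cc=Q.mean(0);n=np.linalg.svd(Q-cc,full_matrices=False)[2][2];r=(Q-cc)@n;Q=Q[abs(r)<2.5*r.std()]
    n*=np.sign(n[2]);print(name,len(Q),cc.round(1),n.round(3))
x,y,z=np.moveaxis(F,-1,0)
fit((abs(x)<66)&(abs(y)<90)&(z>6)&(z<19),'board')
fit((x>75)&(x<140)&(abs(y)<140)&(abs(z)<8),'mat')
fit((abs(x)<50)&(abs(y)<60)&(z>82)&(z<102),'plate')
fit((abs(x)<40)&(abs(abs(y)-76)<8)&(z>85)&(z<115),'guides')
"
```

```text
board 1504 [18.7  1.8 11. ] [-0.     0.001  1.   ]
mat 1809 [107.9  -1.7  -0.3] [-0.    -0.001  1.   ]
plate 975 [ 2.5 -0.5 90.7] [-0.053  0.     0.999]
guides 219 [ 2.7  1.  98.6] [0.009 0.002 1.   ]
```

```bash
python3 -c "
from h import *
plan([.572,-.241,.2],85.1,9)"|sed 's/np.float64//g'
```

```text
[[(-13.4), (-2.8), (-0.1), (-0.1403)], [(-12.9), (-4.7), (-0.1), (-0.1403)], [(-12.1), (-6.4), (-0.1), (-0.1403)], [(-11.1), (-8.1), (-0.1), (-0.1403)], [(-9.9), (-9.6), (-0.1), (-0.1403)], [(-8.4), (-10.8), (-0.1), (-0.1403)], [(-6.8), (-11.9), (-0.1), (-0.1403)], [(-5.1), (-12.8), (-0.1), (-0.1403)], [(-3.3), (-13.3), (-0.1), (-0.1403)]]
```

Request:
carry_out --pt "-13.4 -2.8 0 -0.14" --pt "-13 -4.7 0 -0.14" --pt "-12 -6.4 0 -0.14" --pt "-11 -8 0 -0.14" --pt "-10 -9.6 0 -0.14" --pt "-8.4 -11 0 -0.14" --pt "-7 -12 0 -0.14" --pt "-5 -13 0 -0.14" --pt "-3.3 -13.3 0 -0.14" --pt "0 0 0 0" --pt "0 0 0 0" --pt "0 0 0 0" --grip 0.55

```text
clock: 20.75
eef_pos: [0.5722, -0.24, 0.1996]
ee_rot: [-0.141, -3.138, -0.002]
ft_force: [0.4, 0.3, 0.5]
opening: 0.55
```

```bash
python3 ang.py a5; python3 -c "
from h import *
plan([.572,-.241,.152],85.1,1)
p,d=arm.capture('top');cv2.imwrite('pics/t12.png',cv2.resize(p[110:230,330:500,::-1],None,fx=4.5,fy=4.5,interpolation=2))"|sed 's/np.float64//g'
```

```text
t 20.75 p [ 572.2 -240.   199.6] yaw 84.87 rv [-1.410e-01 -3.138e+00 -2.000e-03] q [ 0.53  0.72 -0.38  1.59  0.32  0.89  1.52] F [0.4 0.3 0.5] M [ 0.01  0.   -0.04] op 0.55
TCP fr [   0.3 -121.2  199.8]
1017 c [ 1.   0.1 90.8] n [ 0.054 -0.    -0.999] theta 1.517 offset of plane from axis -0.7
[[(0.2), (-1.0), (47.8), (-0.0033)]]
```

View pics/a5.png

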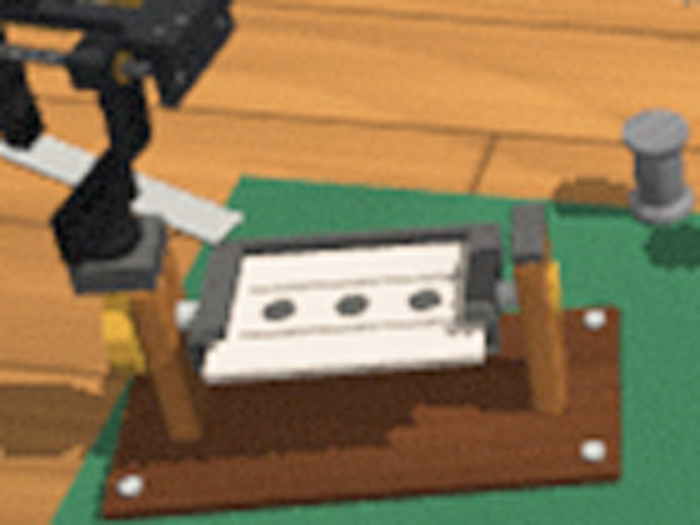

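View pics/t12.png

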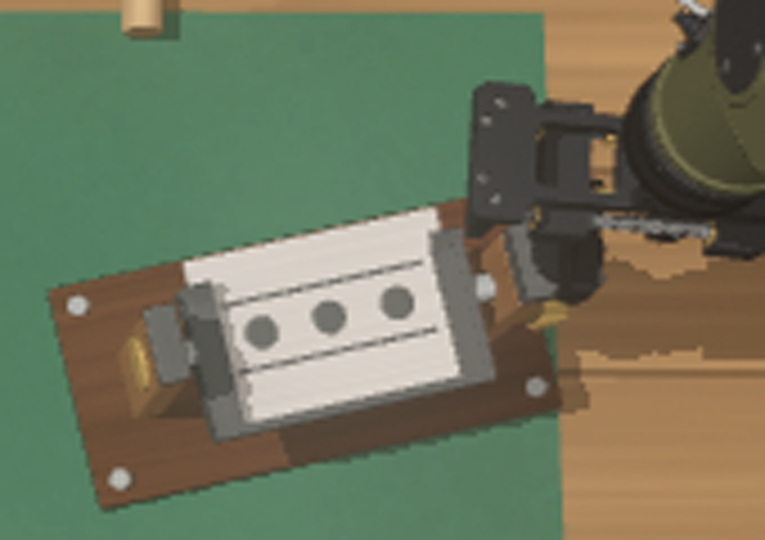

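Request:
carry_out --pt "0 -1 12 0" --pt "0 0 12 0" --pt "0 0 12 0" --pt "0 0 11 0" --pt "0 0 0 0" --pt "0 0 0 0"

```text
clock: 21.45
eef_pos: [0.572, -0.2425, 0.1527]
ee_rot: [-0.139, -3.138, -0.001]
ft_force: [0.1, 0.2, -0.4]
opening: 0.55
```

```bash
python3 ang.py a6
```

```text
t 21.45 p [ 572.  -242.5  152.7] yaw 84.91 rv [-1.390e-01 -3.138e+00 -1.000e-03] q [ 0.52  0.78 -0.35  1.64  0.35  0.79  1.49] F [ 0.1  0.2 -0.4] M [ 0.01 -0.02  0.03] op 0.55
TCP fr [  -0.2 -123.7  153.2]
1003 c [ 1.8  0.1 90.9] n [ 0.05   0.002 -0.999] theta 1.521 offset of plane from axis -0.8
```

View pics/a6.png

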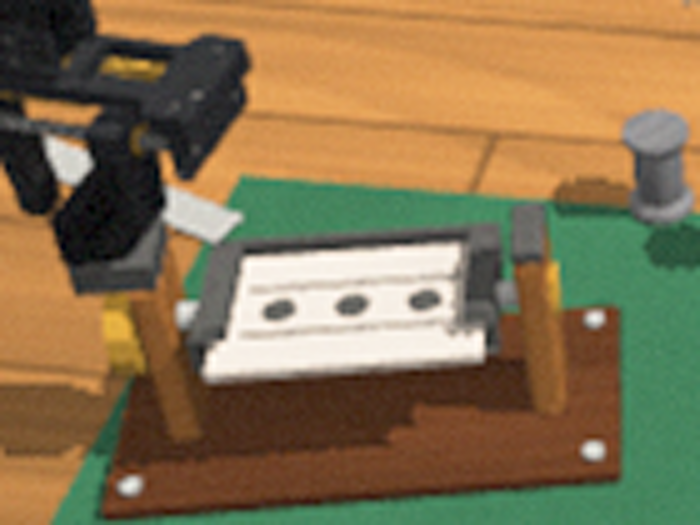

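Request:
carry_out --pt "0 1.4 0 0" --pt "0 0 0 0" --pt "0 0 0 0" --pt "0 0 0 0" --pt "0 0 0 0" --grip 0 --grip_force 25

```text
clock: 22.0
eef_pos: [0.5722, -0.2428, 0.1533]
ee_rot: [0.141, 3.138, -0.003]
ft_force: [-0.2, -5.3, 0.6]
opening: 0.156
```

```bash
python3 -c "
from h import *
st()"
```

```text
t 22.0 p [ 572.2 -242.8  153.3] yaw 84.84 rv [ 1.410e-01  3.138e+00 -3.000e-03] q [ 0.52  0.78 -0.35  1.64  0.35  0.79  1.49] F [-0.2 -5.3  0.6] M [-0.81  0.07 -0.04] op 0.156
```

Request:
carry_out --pt "0 -1.2 0 0.05" --pt "0 0 0 0.1" --pt "0 0 0 0.1" --pt "0 0 0 0.1" --pt "0 0 0 0.1" --pt "0 0 0 0"

```text
clock: 22.6
eef_pos: [0.572, -0.2435, 0.1533]
ee_rot: [0.838, 3.027, -0.003]
ft_force: [-1.2, -3.3, 1.7]
opening: 0.156
```

```bash
python3 -c "
from h import *
st()"
```

```text
t 22.6 p [ 572.  -243.5  153.3] yaw 59.06 rv [ 8.380e-01  3.027e+00 -3.000e-03] q [ 0.45  0.77 -0.23  1.64  0.23  0.76  1.15] F [-1.2 -3.3  1.7] M [-0.54  0.1  -0.07] op 0.156
```

Request:
carry_out --pt "0 0 0 0.1" --pt "0 0 0 0.1" --pt "0 0 0 0.1" --pt "0 0 0 0.1" --pt "0 0 0 0.1" --pt "0 0 0 0"

```text
clock: 23.2
eef_pos: [0.5715, -0.244, 0.1533]
ee_rot: [1.558, 2.727, -0.004]
ft_force: [-2.0, -3.7, 2.1]
opening: 0.153
```

```bash
python3 -c "
from h import *
st()"; python3 ang.py a7
```

```text
t 23.2 p [ 571.5 -244.   153.3] yaw 30.51 rv [ 1.558  2.727 -0.004] q [ 0.37  0.76 -0.08  1.64  0.09  0.74  0.78] F [-2.  -3.7  2.1] M [-1.    0.44 -0.05] op 0.153
t 23.2 p [ 571.5 -244.   153.3] yaw 30.51 rv [ 1.558  2.727 -0.004] q [ 0.37  0.76 -0.08  1.64  0.09  0.74  0.78] F [-2.  -3.7  2.1] M [-1.    0.44 -0.05] op 0.153
TCP fr [  -1.3 -124.9  153.3]
1016 c [ 1.5  0.1 90.8] n [ 0.048 -0.    -0.999] theta 1.523 offset of plane from axis -0.7
```

View pics/a7.png

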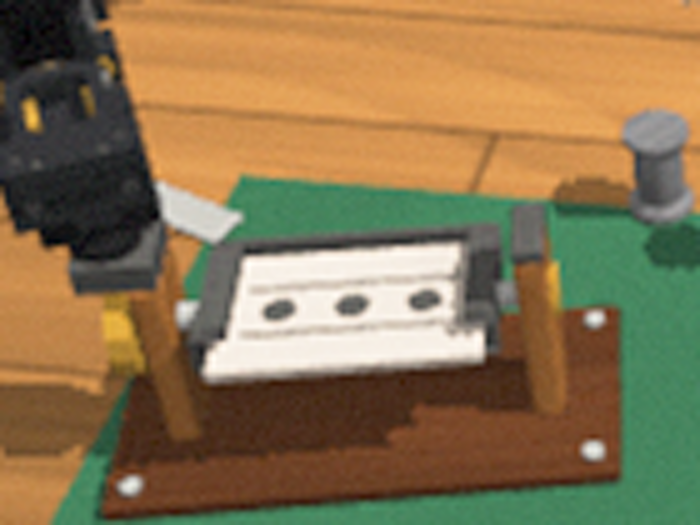

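Request:
carry_out --pt "0 0 0 0.12" --pt "0 0 0 0.12" --pt "0 0 0 0.12" --pt "0 0 0 0.12" --pt "0 0 0 0.12" --pt "0 0 0 0.12" --pt "0 0 0 0"

```text
clock: 23.95
eef_pos: [0.5703, -0.2442, 0.1533]
ee_rot: [-2.42, -2.003, 0.005]
ft_force: [-4.4, -4.8, 4.9]
opening: 0.157
```

```bash
python3 -c "
from h import *
st()"
```

```text
t 23.95 p [ 570.3 -244.2  153.3] yaw -10.79 rv [-2.42  -2.003  0.005] q [ 0.26  0.77  0.12  1.65 -0.12  0.73  0.25] F [-4.4 -4.8  4.9] M [-1.08  1.01 -0.07] op 0.157
```

Request:
carry_out --pt "-1 -0.8 0 0.12" --pt "0 0 0 0.12" --pt "0 0 0 0.12" --pt "0 0 0 0.12" --pt "0 0 0 0.12" --pt "0 0 0 0"

```text
clock: 24.55
eef_pos: [0.5695, -0.2438, 0.1533]
ee_rot: [-2.903, -1.199, 0.004]
ft_force: [-4.8, -2.6, 6.9]
opening: 0.156
```

```bash
python3 -c "
from h import *
st()"
```

```text
t 24.55 p [ 569.5 -243.8  153.3] yaw -45.12 rv [-2.903 -1.199  0.004] q [ 0.17  0.78  0.3   1.66 -0.31  0.75 -0.18] F [-4.8 -2.6  6.9] M [-0.61  1.09 -0.06] op 0.156
```

Request:
carry_out --pt "0 0 0 0.06" --pt "0 0 0 0.06" --pt "0 0 0 0.06" --pt "0 0 0 0"

```text
clock: 24.95
eef_pos: [0.5697, -0.2434, 0.1533]
ee_rot: [-2.997, -0.939, 0.004]
ft_force: [-4.2, -2.3, 6.4]
opening: 0.165
```

```bash
python3 -c "
from h import *
st()"; python3 ang.py a8
```

```text
t 24.95 p [ 569.7 -243.4  153.3] yaw -55.22 rv [-2.997 -0.939  0.004] q [ 0.14  0.79  0.35  1.66 -0.36  0.76 -0.31] F [-4.2 -2.3  6.4] M [-0.5   1.14  0.46] op 0.165
t 24.95 p [ 569.7 -243.4  153.3] yaw -55.22 rv [-2.997 -0.939  0.004] q [ 0.14  0.79  0.35  1.66 -0.36  0.76 -0.31] F [-4.2 -2.3  6.4] M [-0.5   1.14  0.46] op 0.165
TCP fr [  -3.  -124.   153.3]
999 c [ 1.3 -0.3 90.7] n [ 0.049  0.004 -0.999] theta 1.522 offset of plane from axis -0.6
```

View pics/a8.png

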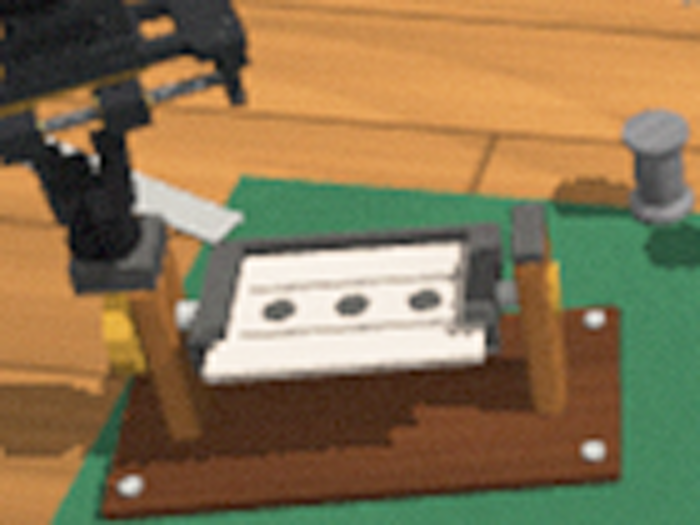

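Request:
carry_out --pt "0 0 0 -0.04" --pt "0 0 0 0" --pt "0 0 0 0" --pt "0 0 0 0" --pt "0 0 0 0" --grip 0.5

```text
clock: 25.5
eef_pos: [0.5713, -0.2428, 0.1529]
ee_rot: [-2.98, -0.993, -0.0]
ft_force: [-0.2, -0.8, 0.6]
opening: 0.498
```

Request:
carry_out --pt "0 0 -6 0" --pt "0 0 -15 0" --pt "0 0 -25 0" --pt "0 0 -30 0" --pt "0 0 -30 0" --pt "0 0 -20 0" --pt "0 0 0 0" --pt "0 0 0 0"

```text
clock: 26.3
eef_pos: [0.571, -0.243, 0.2791]
ee_rot: [-2.981, -0.993, -0.001]
ft_force: [0.4, -1.0, -0.8]
opening: 0.504
```

Request:
carry_out --pt "20 -20 0 0" --pt "30 -25 0 0" --pt "30 -25 0 0" --pt "20 -20 0 0" --pt "0 0 0 0" --pt "0 0 0 0"

```text
clock: 26.9
eef_pos: [0.5965, -0.1106, 0.2778]
ee_rot: [-2.979, -0.994, 0.004]
ft_force: [-1.3, -0.6, 0.6]
opening: 0.506
```

```bash
python3 ang.py a9; python3 -c "
from h import *
for n,o in (('scene',[.5451,-.1219,0]),('top',[.5419,-.1259,0])):
    p,d=arm.capture(n);W=world(n,d)
    if n=='top': cv2.imwrite('pics/t13.png',cv2.resize(p[120:260,220:500,::-1],None,fx=2.8,fy=2.8,interpolation=2))
    yaw=.2235;c,s=np.cos(yaw),np.sin(yaw);R=np.array([[c,-s,0],[s,c,0],[0,0,1]])
    F=((W-o)@R)*1000
    k=(F[...,1]<-85)&(F[...,1]>-160)&(abs(F[...,0])<45)&(F[...,2]>182)&(F[...,2]<200)
    print(n,'knob',k.sum(),cv2.minAreaRect(F[k][:,:2].astype(np.float32)))
    x,y,z=np.moveaxis(F,-1,0)
    Q=F[(abs(x)<50)&(abs(y)<60)&(z>80)&(z<105)]
    for _ in range(4):
        cc=Q.mean(0);nn=np.linalg.svd(Q-cc,full_matrices=False)[2][2];r=(Q-cc)@nn;Q=Q[abs(r)<2.5*r.std()]
    print('plate',len(Q),cc.round(1),(nn*np.sign(nn[2])).round(3),np.percentile(Q[:,0],[1,99]))
"
```

```text
t 26.9 p [ 596.5 -110.6  277.8] yaw -53.09 rv [-2.979 -0.994  0.004] q [-0.12  0.63  0.42  1.57 -0.29  1.01 -0.55] F [-1.3 -0.6  0.6] M [-0.1   0.11 -0.02] op 0.506
TCP fr [ 52.1  -1.9 278.1]
1019 c [ 1.6 -0.3 90.8] n [ 0.05  -0.    -0.999] theta 1.521 offset of plane from axis -0.7
scene knob 98 ((0.8125190734863281, -121.58053588867188), (66.27117156982422, 13.562368392944336), 25.95531463623047)
plate 984 [ 2.  -0.4 90.7] [-0.048 -0.002  0.999] [-49.11541175  49.23391736]
top knob 0 ((0.0, 0.0), (0.0, 0.0), 0.0)
plate 500 [19.5 31.  94.4] [-0.058  0.01   0.998] [-21.39474481  49.43927355]
```

View pics/a9.png

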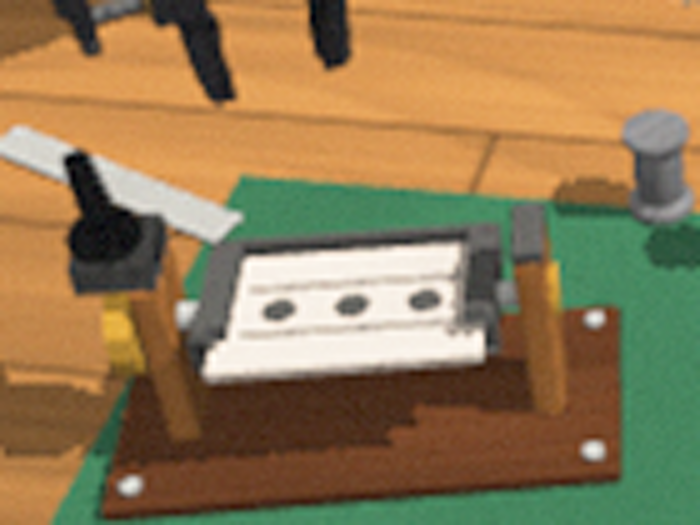

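View pics/t13.png

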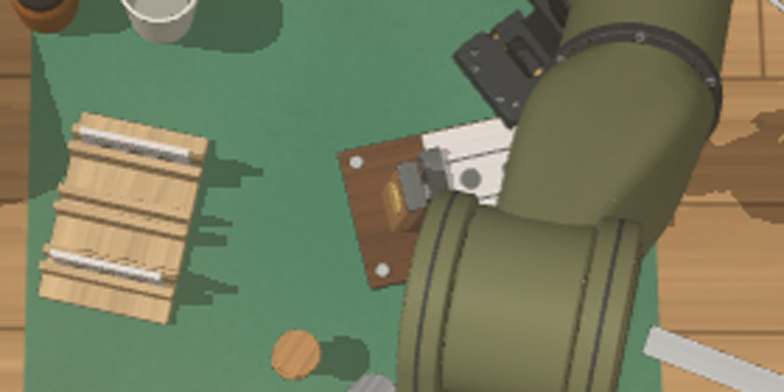

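```bash
python3 -c "
from h import *
d=np.load('a9.npy');W=world('scene',d)
yaw=.2235;c,s=np.cos(yaw),np.sin(yaw);R=np.array([[c,-s,0],[s,c,0],[0,0,1]])
F=((W-[.5451,-.1219,0])@R)*1000;x,y,z=np.moveaxis(F,-1,0)
m=(abs(x)<75)&(abs(y)<60)&(abs(z-90.7-.05*x)<4)
print(np.percentile(x[m],[0,.5,1,99,99.5,100]))
m=(x>32)&(x<48)&(abs(y)<90)&(abs(z-90.7-.05*x)<4); print(np.percentile(y[m],[0,1,99,100]))
st()"
```

```text
[-54.12660247 -52.85235004 -52.39236383  51.64987933  52.22531433
  53.17023319]
[-83.74749222 -73.39875684  74.54328989  82.02518572]
t 27.05 p [ 596.5 -113.2  278.7] yaw -53.33 rv [ 2.981e+00  9.880e-01 -2.000e-03] q [-0.12  0.63  0.42  1.57 -0.29  1.01 -0.55] F [ 0.8 -0.1 -0.2] M [-0.06  0.15  0.01] op 0.5
```

```bash
python3 -c "
from plant import arm
print(arm.hand_in())"
```

```text
the job is handed in; nothing more can be done
None
```

I put the long plate home in the cradle, tipped the cradle level, turned the knob to its stop and handed the job in at about 27 s of the 72 s. The hand-in gives no verdict, so these are my own last checks:

| Check | Measured | Should be |
|---|---|---|
| Plate's outer edge, from the cradle axis | 52 mm | 52 mm |
| Plate position along the axis | centred to about 0.5 mm | within 6 mm |
| Level angle, measured on the plate's face | 1.52 rad | 1.431 to 1.711 rad |
| Knob angle | about 2.69 rad | above 2.4, stop at 2.7 |

The torque also rose at the end of the knob's turn, as it should at the stop. Both short plates are still in the rack, and the arm was clear of everything with about zero force.

Some checks failed or disagreed:
- **Fingertip length:** `arm.tips_ahead` says the tips stand 14 mm ahead of the TCP, but the camera depth shows them ending about 19 mm behind it. My first push to tip the cradle therefore passed above the plate without touching it. I moved the tool down 33 mm and the second push worked. It also means I gripped the plate by only about its top 6 mm, and it held.
- **Level angle:** the cradle's guides measured about 1.58 rad, against 1.52 rad for the plate. The guide reading is noisier, but both are within the limit.
- **Cameras:** the two cameras disagreed by 3 to 4 mm. I used the scene camera for the fit because it agreed with the robot's own position.

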